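Set up the forming station on a jeweller's bench

TASK

Set up the forming station: first carry the stake tray, with all its stakes still standing in it, level and without tipping it, and set it down in the middle of the cork mat. Then plug every stake tang-down and fully home into a hole of the dark stake holder, one stake to a hole, and, whenever it suits, get the steel bench block to drop flat into the shallow pocket of the light wooden base. The emptied tray stays in the middle of the mat; leave the jar, the brush pot and the hammer alone.

Things in the scene. Friction and masses are not known exactly. Their poses are not given: they have to be found in the camera images.
- tray: Plywood stake tray, 0.45 kg empty, floor 136 (x) x 174 (y) x 6 mm; origin at the centre of its underside, z up. Two rows of three cells, 66 mm either side of its middle (tray y = -66 and 66, x = -42.5, 0, 42.5 mm), each 25 mm square, walls 30 mm high above the underside. Stakes stand in the cells on the floor, their tops 76 mm above the underside.
- tray_handle (a point): The tray's grip: an upright board across its middle between the two rows, 64 mm long along tray x, 14 mm thick along tray y, about 40 mm clear of the stakes on either side, top 72 mm above the tray's underside. Point: in the middle of the tray, in the board, 58 mm above the underside (14 mm below the board's top); axes are the tray's.
- mat_top (a point): Cork mat fixed on the bench, 176 (x) x 200 (y) mm, 4 mm thick; the point is the middle of its top.
- block_center (a point): Steel bench block, plain flat slab 90 (x) x 56 (y) x 20 (z) mm, about 0.8 kg, lying loose on the bench. The point is its centre, 10 mm above its underside; the block is the same either way round and either face up.
- pocket (a point): Light wooden base fixed on the bench, 172 (x) x 90 (y) mm, top 21 mm above the bench, with a pocket 93 (x) x 59 (y) mm, 7 mm deep, for the block. Point: middle of the pocket floor (14 mm above the bench), 20 mm off the base's middle towards its -x. On the +x side a flat deck 60 mm long, from which the block can be slid along -x until it drops in; home, it stands 13 mm proud.
- stake0_center (a point): Light hardwood stake, 55 g, 70 mm tall: square tang 22 x 22 mm, 28 mm long (lowest 4 mm tapered to 19 mm); above it a square head 28 x 28 mm, 28 to 64 mm above the foot, sides parallel to the tang's, round dome on top. Stands loose in a tray cell. Point: on its axis 35 mm above the foot (11 mm below the head's middle); x, y square to the sides, z up. None if absent.
- stake1_center (a point): Light hardwood stake, 55 g, 70 mm tall: square tang 22 x 22 mm, 28 mm long (lowest 4 mm tapered to 19 mm); above it a square head 28 x 28 mm, 28 to 64 mm above the foot, sides parallel to the tang's, ridge on top. Stands loose in a tray cell. Point: on its axis 35 mm above the foot (11 mm below the head's middle); x, y square to the sides, z up. None if absent.
- stake2_center (a point): Light hardwood stake, 55 g, 70 mm tall: square tang 22 x 22 mm, 28 mm long (lowest 4 mm tapered to 19 mm); above it a square head 28 x 28 mm, 28 to 64 mm above the foot, sides parallel to the tang's, square boss on top. Stands loose in a tray cell. Point: on its axis 35 mm above the foot (11 mm below the head's middle); x, y square to the sides, z up. None if absent.
- stake3_center (a point): Light hardwood stake, 55 g, 70 mm tall: square tang 22 x 22 mm, 28 mm long (lowest 4 mm tapered to 19 mm); above it a square head 28 x 28 mm, 28 to 64 mm above the foot, sides parallel to the tang's, round dome on top. Stands loose in a tray cell. Point: on its axis 35 mm above the foot (11 mm below the head's middle); x, y square to the sides, z up. None if absent.
- stake4_center (a point): Light hardwood stake, 55 g, 70 mm tall: square tang 22 x 22 mm, 28 mm long (lowest 4 mm tapered to 19 mm); above it a square head 28 x 28 mm, 28 to 64 mm above the foot, sides parallel to the tang's, ridge on top. Stands loose in a tray cell. Point: on its axis 35 mm above the foot (11 mm below the head's middle); x, y square to the sides, z up. None if absent.
- stake5_center (a point): Light hardwood stake, 55 g, 70 mm tall: square tang 22 x 22 mm, 28 mm long (lowest 4 mm tapered to 19 mm); above it a square head 28 x 28 mm, 28 to 64 mm above the foot, sides parallel to the tang's, square boss on top. Stands loose in a tray cell. Point: on its axis 35 mm above the foot (11 mm below the head's middle); x, y square to the sides, z up. None if absent.
- holder_hole0 (a point): Mouth centre of hole 0 in the top of the stake holder: dark wooden block fixed on the bench, 150 (x) x 120 (y) x 36 mm, six square blind holes 25 x 25 mm, 32 mm deep, sides along its x and y, 48 mm apart along x, in two rows 62 mm apart along y. Axes are the holder's. A stake fully home has its shoulder on the top face, its centre point 7 mm above this. Any stake fits any hole.
- holder_hole1 (a point): Mouth centre of hole 1 in the top of the stake holder: dark wooden block fixed on the bench, 150 (x) x 120 (y) x 36 mm, six square blind holes 25 x 25 mm, 32 mm deep, sides along its x and y, 48 mm apart along x, in two rows 62 mm apart along y. Axes are the holder's. A stake fully home has its shoulder on the top face, its centre point 7 mm above this. Any stake fits any hole.
- holder_hole2 (a point): Mouth centre of hole 2 in the top of the stake holder: dark wooden block fixed on the bench, 150 (x) x 120 (y) x 36 mm, six square blind holes 25 x 25 mm, 32 mm deep, sides along its x and y, 48 mm apart along x, in two rows 62 mm apart along y. Axes are the holder's. A stake fully home has its shoulder on the top face, its centre point 7 mm above this. Any stake fits any hole.
- holder_hole3 (a point): Mouth centre of hole 3 in the top of the stake holder: dark wooden block fixed on the bench, 150 (x) x 120 (y) x 36 mm, six square blind holes 25 x 25 mm, 32 mm deep, sides along its x and y, 48 mm apart along x, in two rows 62 mm apart along y. Axes are the holder's. A stake fully home has its shoulder on the top face, its centre point 7 mm above this. Any stake fits any hole.
- holder_hole4 (a point): Mouth centre of hole 4 in the top of the stake holder: dark wooden block fixed on the bench, 150 (x) x 120 (y) x 36 mm, six square blind holes 25 x 25 mm, 32 mm deep, sides along its x and y, 48 mm apart along x, in two rows 62 mm apart along y. Axes are the holder's. A stake fully home has its shoulder on the top face, its centre point 7 mm above this. Any stake fits any hole.
- holder_hole5 (a point): Mouth centre of hole 5 in the top of the stake holder: dark wooden block fixed on the bench, 150 (x) x 120 (y) x 36 mm, six square blind holes 25 x 25 mm, 32 mm deep, sides along its x and y, 48 mm apart along x, in two rows 62 mm apart along y. Axes are the holder's. A stake fully home has its shoulder on the top face, its centre point 7 mm above this. Any stake fits any hole.
- jar: Bystander: amber glass jar with steel lid, 56 mm across, 75 mm tall, loose; origin at the centre of its underside. Leave alone.
- pot: Bystander: dark wooden pot of brushes and gravers, 72 mm across, about 140 mm tall over all, loose; origin at the centre of its underside. Leave alone.
- mallet: Bystander: hammer about 260 mm long with a light wooden handle lying at the far side of the bench, loose; origin under the middle of it. Leave alone.
Mind the look-alikes: they are no part of the job. Leave any red look-alike of the part that bears stake0_center alone.

How it is judged (in metres and radians):
On the way:
1. the tray stands in the middle of the cork mat, let go, with all its stakes still standing in it (horizontal distance between tray_handle and mat_top below 0.022 m and z of tray_handle in the frame of mat_top below 0.061 m and angle between tray_handle's own z axis and vertical below 0.06 rad and linear speed of tray below 0.03 m/s and contact force between tray and the fingers below 0.5 N and horizontal distance between each of stake0_center, stake1_center, stake2_center, stake3_center, stake4_center, stake5_center and tray_handle below 0.1 m and z of each of stake0_center, stake1_center, stake2_center, stake3_center, stake4_center, stake5_center in the frame of tray_handle below -0.005 m and angle between each of stake0_center, stake1_center, stake2_center, stake3_center, stake4_center, stake5_center's own z axis and vertical below 0.2 rad), for 0.2 s.
At the end, for the whole second after the job is handed in: Every stake present is upright in a hole of the holder, within 4 mm of the hole's axis and within 3 mm of fully home; the tray stands upright on the mat with its middle within 22 mm of the mat's middle; the bench block lies flat in the pocket, centred within 4 mm, all at rest ((horizontal distance between stake0_center and holder_hole0 below 0.004 m or horizontal distance between stake0_center and holder_hole1 below 0.004 m or horizontal distance between stake0_center and holder_hole2 below 0.004 m or horizontal distance between stake0_center and holder_hole3 below 0.004 m or horizontal distance between stake0_center and holder_hole4 below 0.004 m or horizontal distance between stake0_center and holder_hole5 below 0.004 m) and z of each of stake0_center, stake1_center, stake2_center, stake3_center, stake4_center, stake5_center in the frame of holder_hole0 below 0.01 m and angle between each of stake0_center, stake1_center, stake2_center, stake3_center, stake4_center, stake5_center's own z axis and vertical below 0.08 rad and (horizontal distance between stake1_center and holder_hole0 below 0.004 m or horizontal distance between stake1_center and holder_hole1 below 0.004 m or horizontal distance between stake1_center and holder_hole2 below 0.004 m or horizontal distance between stake1_center and holder_hole3 below 0.004 m or horizontal distance between stake1_center and holder_hole4 below 0.004 m or horizontal distance between stake1_center and holder_hole5 below 0.004 m) and (horizontal distance between stake2_center and holder_hole0 below 0.004 m or horizontal distance between stake2_center and holder_hole1 below 0.004 m or horizontal distance between stake2_center and holder_hole2 below 0.004 m or horizontal distance between stake2_center and holder_hole3 below 0.004 m or horizontal distance between stake2_center and holder_hole4 below 0.004 m or horizontal distance between stake2_center and holder_hole5 below 0.004 m) and (horizontal distance between stake3_center and holder_hole0 below 0.004 m or horizontal distance between stake3_center and holder_hole1 below 0.004 m or horizontal distance between stake3_center and holder_hole2 below 0.004 m or horizontal distance between stake3_center and holder_hole3 below 0.004 m or horizontal distance between stake3_center and holder_hole4 below 0.004 m or horizontal distance between stake3_center and holder_hole5 below 0.004 m) and (horizontal distance between stake4_center and holder_hole0 below 0.004 m or horizontal distance between stake4_center and holder_hole1 below 0.004 m or horizontal distance between stake4_center and holder_hole2 below 0.004 m or horizontal distance between stake4_center and holder_hole3 below 0.004 m or horizontal distance between stake4_center and holder_hole4 below 0.004 m or horizontal distance between stake4_center and holder_hole5 below 0.004 m) and (horizontal distance between stake5_center and holder_hole0 below 0.004 m or horizontal distance between stake5_center and holder_hole1 below 0.004 m or horizontal distance between stake5_center and holder_hole2 below 0.004 m or horizontal distance between stake5_center and holder_hole3 below 0.004 m or horizontal distance between stake5_center and holder_hole4 below 0.004 m or horizontal distance between stake5_center and holder_hole5 below 0.004 m) and horizontal distance between tray_handle and mat_top below 0.022 m and z of tray_handle in the frame of mat_top below 0.061 m and angle between tray_handle's own z axis and vertical below 0.06 rad and horizontal distance between block_center and pocket below 0.004 m and z of block_center in the frame of pocket below 0.0125 m and angle between the x axis of block_center and the x axis of pocket, either way round below 0.08 rad and linear speed of each of tray, block below 0.03 m/s); the robot touches nothing.
It fails at once if the tray is tipped more than 20 degrees (angle between tray_handle's own z axis and vertical above 0.35 rad).
It fails at once if the jar is moved more than 30 mm or knocked over (distance of jar from where it was at the start of the episode above 0.03 m or angle between jar's own z axis and vertical above 0.6 rad).
It fails at once if the brush pot is moved more than 30 mm or knocked over (distance of pot from where it was at the start of the episode above 0.03 m or angle between pot's own z axis and vertical above 0.6 rad).
It fails at once if the hammer is moved more than 30 mm or knocked over (distance of mallet from where it was at the start of the episode above 0.03 m).
Of stake0, stake1, stake2, stake3, stake4, stake5 only 4 to 6 are there at a start; the rules pass over those that are not, and their reading is None.
At some moment in a run one of block, tray may be knocked a few centimetres aside while the robot is not near it.
It also fails if it takes over 210 s, if anything falls off the work surface, if the arm or the gripper's body presses on something with over 40 N, if the wrist force passes 120 N, or if a joint passes its speed limit or range.

ROBOT

A 7-joint arm with a two-finger parallel gripper is mounted at the origin on the work surface. World frame = base frame: x ahead of the robot, y to its left, z up, the work surface at z = 0. Lengths are in mm, angles in rad, forces in N, time in s.
With the tool pointing down it reaches from about 400 to 875 mm from the base axis. Payload 4.4 kg.
Tool frame: the origin (TCP) lies at the very end of the fingers, on their centre line; the grasp point (between the pads) lies 19 mm behind it; z points along the fingers, y is the line along which they close (so a half turn about z gives the same grasp; the last joint's range is limited). The gripper opens to 85 mm and grips with 20 to 120 N. Pads are 22 mm wide; open, the fingers measure 114 mm over their backs; the gripper's body (76 mm by 85 mm) begins 54 mm behind the grasp point. The pads swing forward as they close: fully open they stand 13 mm farther back than shut.
Start: joints at [1.083, 0.628, 0.038, 1.517, -0.027, 0.996, -0.02], TCP at [266.14, -593.032, 231.313] pointing down, gripper open.
Joint ranges: [-3.06, 3.06], [-0.37, 2.12], [-1.25, 1.32], [0.18, 2.47], [-1.1, 4.24], [0.23, 1.98], [-2.94, 2.94]. Speed limits (rad/s): [2.57, 2.57, 3.14, 3.14, 3.14, 3.14, 3.14].

INTERFACE

Orientations are given as [roll, pitch, yaw] about the fixed x, y, z axes, in that order (R = Rz(yaw) Ry(pitch) Rx(roll)).
In Python, from cell import monitor, viewer, workorder gives the robot as it stands.
- The arm moves only by the tool arm_command, never from a script. Its argument "series" is one flat list of numbers, 5 for each row, row after row: the opening in per cent of the stroke, from 0 (shut) to 100 (fully open), then the shift along the tool's x, y, z in cm, then the turn about the tool's z in degrees. In form: [claw, x, y, z, roll, claw, x, y, z, roll, ...]. A call has exactly 5 rows; each row is the pose to reach, as a shift and turn from the pose commanded when the call began, along the tool's axes at that moment; what a row does not reach only later rows make up. A row lasts 1/12 s, in which the tool goes at most 41.7 mm and 7.16 degrees, less where a joint would pass 70% of its speed; a pose out of reach is approached as far as the arm can. A call with a gripper value outside its range is refused whole. The fingers move at their own pace and stop on an object; the grip force is fixed at half the most. Time passes only in rows, so rows that repeat a pose let the fingers close, or fill a call up. It gives the time, the measured TCP pose, the force, the opening and the grip force at its end, in the units of the state.
- monitor.read_state(): the state, without advancing time (a new reading comes with each control period).
- viewer.get_image(name): name is "scene" or "top" or "wrist"; returns (picture, depth): 384x512x3 uint8, red, green, blue; 384x512 float32, mm along the optical axis (not along the pixel's ray), 0 where there is no reading.
- viewer.camera_model(name): a dict with "mtx" (3x3 intrinsics, pixels), "R" (3x3) and "t" (3): a world point X has camera coordinates R X + t. Camera axes: x right, y down, z forward; pixel columns grow to the right and rows downward; lengths in mm; the calibration is good to about 2 mm. A picture is of the moment at which its call begins: read the wrist's pose just before it. camera_model takes no time and is no camera call; for the wrist camera it gives the pose at the moment of the call.
- workorder.finish_job(): hands the job in; it is judged then, once.
The state is a dict: "clock": time; "qpos": joint angles; "qd": joint speeds; "tau": joint torques, N m; "eef_pos": TCP position; "tool_rot": TCP orientation; "force": force on the tool from outside, world axes, zero at the start; "torque": the same for the moment, N m; "width": finger opening in mm; "gripper_force": force on a finger pad.
Only numpy, scipy, OpenCV 4.12 (cv2) and the standard library are available. Lean on these libraries where they do the work, as an engineer would, in place of code of your own. Each camera call takes 0.05 s, during which the arm holds its last target. There are 200 camera calls.

## Working session

There is one attempt and no reset: what is moved stays moved. The work goes in short steps, Python scripts to look and compute and a tool call to move; the robot and the scene stay as the last step left them, time stands still between calls to the robot, and variables do not carry over. Pictures are saved under pics/ and viewed, at most 18 in all, crops included, and the job is handed in when it is done.

Besides the shell and the picture viewer there is one more tool, called after "Request:" by a JSON object that holds its "fn" and its "kwargs", one argument or row to a line. arm_command: Moves the arm, as the interface text tells. Its arguments: {"type":"object","properties":{"series":{"type":"array","items":{"type":"number"}}},"required":["series"]}

```bash
mkdir -p pics; cat > h.py <<'E'
import numpy as np, cv2
from cell import monitor, viewer, workorder
from scipy.spatial.transform import Rotation as Ro
def snap(cam,tag):
    m=viewer.camera_model(cam); p,d=viewer.get_image(cam)
    cv2.imwrite(f'pics/{tag}.png',cv2.cvtColor(p,cv2.COLOR_RGB2BGR)); np.savez(f'pics/{tag}.npz',p=p,d=d,K=m['mtx'],R=m['R'],t=m['t'])
    return p,d,m
def load(tag):
    return np.load(f'pics/{tag}.npz')
def w3(z,u,v,Z=None):
    """pixel -> world; at plane height Z or by depth"""
    K,R,t=z['K'],z['R'],z['t']; r=np.linalg.solve(K,[u,v,1.]); c=-R.T@t; dr=R.T@r
    if Z is not None: return c+dr*(Z-c[2])/dr[2]
    return c+dr*z['d'][int(round(v)),int(round(u))]
def cloud(z):
    K,R,t=z['K'],z['R'],z['t']; d=z['d']; v,u=np.indices(d.shape)
    P=np.stack([u,v,np.ones_like(u)],-1)@np.linalg.inv(K).T*d[...,None]
    return (P-t)@R
def st():
    s=monitor.read_state(); print({k:np.round(s[k],3).tolist() for k in('clock','qpos','eef_pos','tool_rot','force','width','gripper_force')}); return s
E
python3 - <<'E'
from h import *
st()
for c in('scene','top','wrist'):
    p,d,m=snap(c,c+'0'); print(c,np.round(m['mtx'],1).tolist(),np.round(-np.array(m['R']).T@m['t']).tolist())
z=load('top0'); im=cv2.imread('pics/top0.png'); cv2.imwrite('pics/top0b.png',cv2.resize(im,(800,600),interpolation=cv2.INTER_CUBIC))
E
```

```text
{'clock': 0.0, 'qpos': [1.083, 0.629, 0.038, 1.518, -0.027, 0.996, -0.02], 'eef_pos': [265.854, -592.437, 230.37], 'tool_rot': [-3.14, 0.0, 0.422], 'force': [0.555, -1.333, 0.229], 'width': 85.585, 'gripper_force': 0.0}
scene [[363.5, 0.0, 257.2], [0.0, 363.5, 192.5], [0.0, 0.0, 1.0]] [1161.0, 385.0, 768.0]
top [[394.6, 0.0, 255.2], [0.0, 394.6, 190.0], [0.0, 0.0, 1.0]] [306.0, 28.0, 1081.0]
wrist [[307.3, 0.0, 250.5], [0.0, 307.3, 192.3], [0.0, 0.0, 1.0]] [333.0, -563.0, 373.0]
```

View pics/top0b.png

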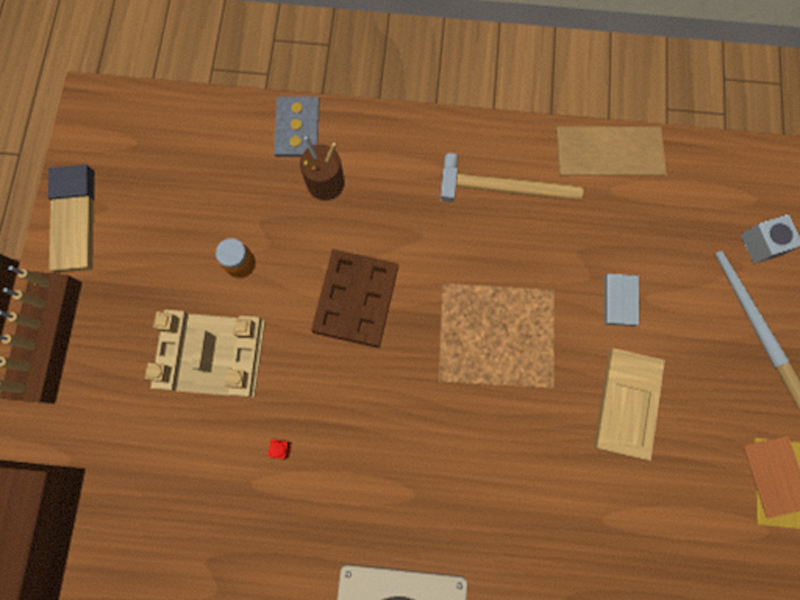

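View pics/scene0.png

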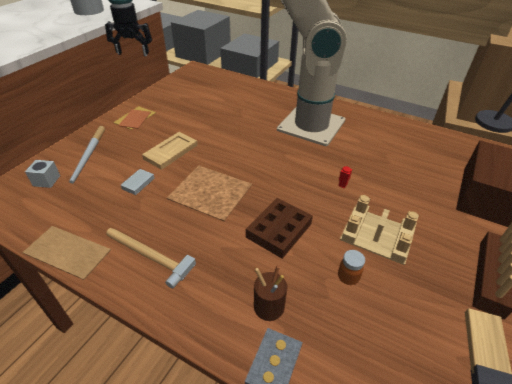

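The top view (800x600) shows the tray at (208,353) with 4 stakes in its corner cells, (163,318), (243,326), (154,372) and (235,377). The holder is at (355,298), the mat at (497,335), the steel block at (622,300) and the base at (631,405) with its deck toward the top. The red look-alike at (279,449) stands alone and gets left alone. The jar is at (232,252), the pot at (322,170) and the hammer at (510,187). The grey-blue slab at (297,126) has yellow dots, so it isn't the plain block.

```bash
cat >> h.py <<'E'
def rect(P,m,lo,hi,box=None):
    """min-area rect (world mm) of masked cloud points with lo<z<hi; box=(x0,x1,y0,y1)"""
    k=m&(P[...,2]>lo)&(P[...,2]<hi)
    if box: k&=(P[...,0]>box[0])&(P[...,0]<box[1])&(P[...,1]>box[2])&(P[...,1]<box[3])
    k=cv2.morphologyEx(k.astype(np.uint8),cv2.MORPH_OPEN,np.ones((2,2)))
    n,l,s,_=cv2.connectedComponentsWithStats(k)
    if n<2: return None
    k=l==1+np.argmax(s[1:,4]); q=P[k]
    (c,wh,a)=cv2.minAreaRect(q[:,:2].astype(np.float32))
    return np.round([*c,q[:,2].mean(),*wh,a,len(q)],1).tolist()
def pbox(P,u0,u1,v0,v1):
    m=np.zeros(P.shape[:2],bool); m[int(v0/1.5625):int(v1/1.5625),int(u0/1.5625):int(u1/1.5625)]=1; return m
E
python3 - <<'E'
from h import *
z=load('top0');P=cloud(z)
def go(n,b,lo,hi): print(n,rect(P,pbox(P,*b),lo,hi))
print('bench z',np.median(P[pbox(P,420,560,420,470)][:,2]))
go('tray floor',(140,275,300,405),3,35)
go('handle',(190,225,315,385),64,80)
for i,b in enumerate([(145,182,300,340),(225,262,305,345),(138,175,355,395),(218,255,360,395)]): go('st%d'%i,b,55,85)
go('holder',(300,405,240,355),30,42)
go('mat',(430,565,275,395),2,8)
go('block',(595,650,265,335),14,26)
go('base',(585,675,340,470),17.5,26)
go('pocket',(600,660,370,450),9,17.5)
go('red',(260,295,430,465),50,80)
go('jar',(210,260,230,280),60,90)
go('pot',(290,350,130,210),20,200)
go('ham',(430,590,140,210),8,80)
for i,(u,v) in enumerate([(333,250),(398,263),(380,345),(314,332)]): print(w3(z,u/1.5625,v/1.5625,36).round(1))
im=cv2.imread('pics/top0.png')
a=cv2.resize(im[185:265,85:195],None,fx=5,fy=5,interpolation=3)[:400,:550]
b=cv2.resize(im[155:300,370:440],None,fx=4,fy=4,interpolation=3)
o=np.zeros((600,800,3),np.uint8); o[:a.shape[0],:a.shape[1]]=a[:,:]; b=b[:580,:250]; o[:b.shape[0],550:550+b.shape[1]]=b
cv2.imwrite('pics/crop1.png',o)
E
```

```text
bench z -0.23040035597973973
tray floor [404.6, 238.2, 17.7, 438.3, 154.4, 84.2, 2249.0]
handle [419.0, 369.1, 68.4, 14.1, 62.1, 88.8, 153.0]
st0 [459.6, 448.6, 66.5, 25.8, 52.1, 0.1, 139.0]
st1 [462.9, 303.9, 66.9, 26.6, 27.8, 3.5, 136.0]
st2 [374.5, 446.9, 65.3, 52.7, 26.6, 88.7, 147.0]
st3 [377.1, 311.0, 66.7, 42.5, 26.9, 89.6, 139.0]
holder [460.9, 115.5, 36.3, 325.4, 145.2, 5.4, 1909.0]
mat [449.5, -100.7, 7.5, 277.2, 268.1, 2.2, 2752.0]
block [479.3, -170.2, 24.9, 101.0, 516.9, 30.2, 645.0]
base [399.2, -199.0, 26.2, 179.7, 456.5, 0.9, 1371.0]
pocket [369.8, -182.1, 15.7, 98.6, 427.9, 4.0, 734.0]
red [269.4, 222.5, 59.6, 28.7, 38.7, 5.2, 136.0]
jar [587.5, 340.2, 71.3, 45.2, 44.5, 15.0, 288.0]
pot [572.2, 147.9, 79.7, 580.0, 71.1, 17.3, 771.0]
ham [613.6, -24.1, 22.9, 245.9, 573.9, 57.2, 971.0]
[621.2 174.2  36. ]
[608.5  57.3  36. ]
[460.5  73.8  36. ]
[471.9 189.   36. ]
```

View pics/crop1.png

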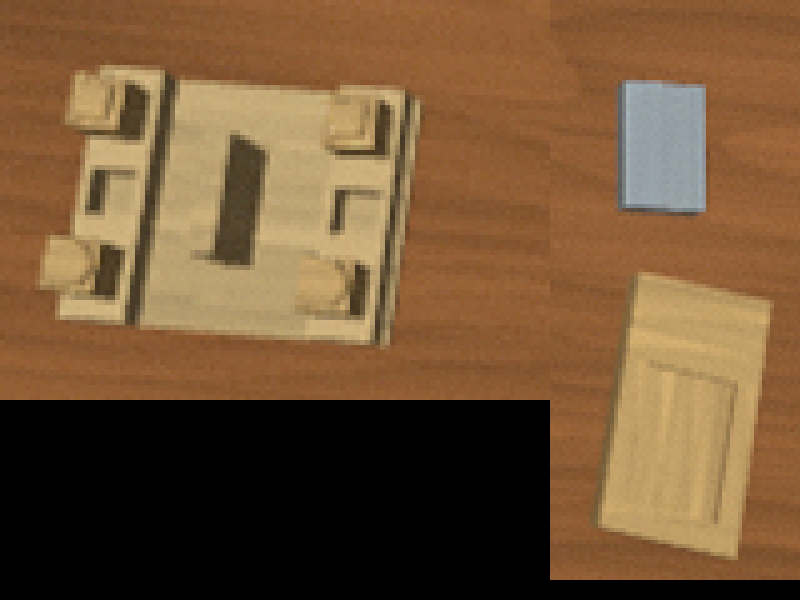

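Crop: the tray is upright with 4 stakes, and it's an ordinary layout with the base pocket at the lower end of the base. I'll move the wrist camera closer for accurate poses.

Request:
{"fn": "arm_command", "kwargs": {
  "series": [100, 4, -3, -1.2, 6, 100, 7.5, -5.8, -2.4, 12, 100, 11, -8.5, -3.6, 18, 100, 14.5, -11, -4.5, 24.2, 100, 15.4, -11.8, -5, 24.2]
}}

```text
clock: 0.57
eef_pos: [359.9, -419.0, 281.4]
tool_rot: [-3.14, -0.0, -0.003]
force: [1.3, 0.8, -1.0]
width: 85.2
gripper_force: 0.0
```

Request:
{"fn": "arm_command", "kwargs": {
  "series": [100, 2, -3.5, -1, 0, 100, 4, -7, -2, 0, 100, 6, -10.5, -3, 0, 100, 8, -14, -4, 0, 100, 9.2, -17.1, -5, 0]
}}

```text
clock: 0.98
eef_pos: [452.3, -248.2, 331.7]
tool_rot: [-3.141, -0.001, 0.002]
force: [1.7, -0.1, 0.1]
width: 85.4
gripper_force: 0.0
```

```bash
python3 - <<'E'
from h import *
st(); p,d,m=snap('wrist','w1'); print(np.round(m['R'],3).tolist(),(-m['R'].T@m['t']).round())
cv2.imwrite('pics/w1b.png',cv2.resize(cv2.imread('pics/w1.png'),(800,600),interpolation=3)); st()
E
```

```text
{'clock': 0.983, 'qpos': [0.365, 0.329, 0.115, 1.747, -0.044, 1.067, -1.075], 'eef_pos': [452.304, -248.24, 331.696], 'tool_rot': [-3.141, -0.001, 0.002], 'force': [1.663, -0.108, 0.148], 'width': 85.372, 'gripper_force': 0.0}
[[0.003, -1.0, -0.0], [-0.959, -0.003, 0.282], [-0.282, -0.001, -0.959]] [ 525. -248.  475.]
{'clock': 1.033, 'qpos': [0.359, 0.326, 0.107, 1.746, -0.047, 1.069, -1.077], 'eef_pos': [455.937, -241.187, 333.441], 'tool_rot': [-3.136, -0.005, 0.011], 'force': [2.359, 5.098, 0.991], 'width': 85.312, 'gripper_force': 0.0}
```

View pics/w1b.png

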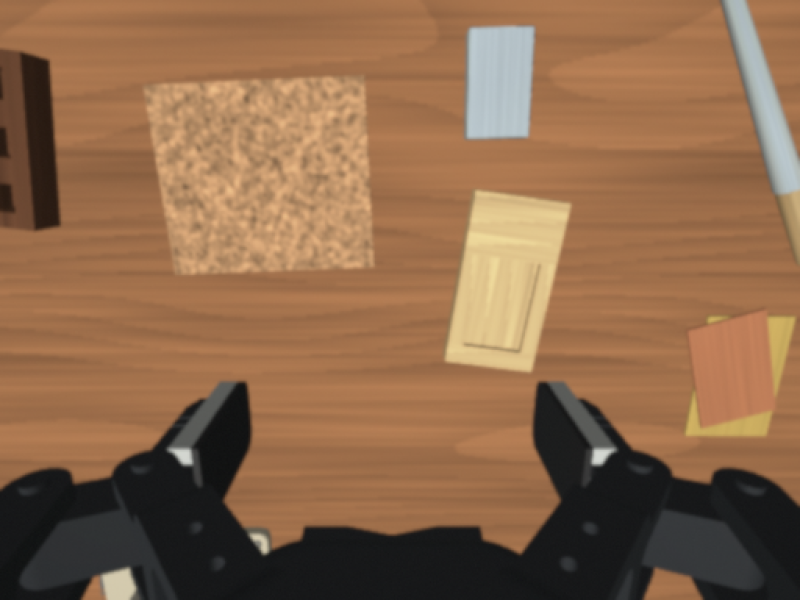

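The wrist view (800x600) shows the mat corners at (145,86), (363,77), (374,266) and (176,274). The block's top corners are (468,28), (534,27), (528,137) and (466,139). The base's top corners are (475,190), (571,203), (532,372) and (445,360), with the deck at the upper (+x) end. Next I move over to the tray.

Request:
{"fn": "arm_command", "kwargs": {
  "series": [100, 0.3, -3.8, 0, 0, 100, 0.6, -7.8, 0, 0, 100, 0.9, -11.8, 0, 0, 100, 1.2, -15.8, 0, 0, 100, 1.5, -19.8, 0, 0]
}}

```text
clock: 1.45
eef_pos: [465.1, -51.9, 331.3]
tool_rot: [3.142, 0.0, -0.001]
force: [1.5, 0.1, -0.6]
width: 85.3
gripper_force: 0.0
```

Request:
{"fn": "arm_command", "kwargs": {
  "series": [100, 0, -4, 0, 0, 100, 0, -8, 0, 0, 100, 0, -12, 0, 0, 100, 0, -16, 0, 0, 100, 0, -20, 0, 0]
}}

```text
clock: 1.87
eef_pos: [465.2, 148.1, 331.3]
tool_rot: [3.141, -0.0, -0.001]
force: [0.8, -0.4, -0.7]
width: 85.2
gripper_force: 0.0
```

Request:
{"fn": "arm_command", "kwargs": {
  "series": [100, -0.5, -4, 0, 0, 100, -1, -8, 0, 0, 100, -1.5, -12, 0, 0, 100, -2, -14, 0, 0, 100, -2, -14, 0, 0]
}}

```text
clock: 2.28
eef_pos: [443.3, 292.7, 330.8]
tool_rot: [-3.138, 0.002, 0.008]
force: [-0.1, -0.0, -0.3]
width: 85.5
gripper_force: 0.0
```

```bash
cat >> h.py <<'E'
def quad(z,px,Z,s=1.5625):
    q=np.array([w3(z,u/s,v/s,Z)[:2] for u,v in px]); e=[np.linalg.norm(q[i]-q[(i+1)%4]) for i in range(4)]
    a=[np.degrees(np.arctan2(*(q[(i+1)%4]-q[i])[::-1])) for i in range(4)]
    print('c',q.mean(0).round(1),'sides',np.round(e,1),'ang',np.round(a,1)); return q
E
python3 - <<'E'
from h import *
z=load('w1')
print('mat');quad(z,[(145,86),(363,77),(374,266),(176,274)],4)
print('block');quad(z,[(468,28),(534,27),(528,137),(466,139)],20)
print('base');quad(z,[(475,190),(571,203),(532,372),(445,360)],21)
st(); snap('wrist','w2')
cv2.imwrite('pics/w2b.png',cv2.resize(cv2.imread('pics/w2.png'),(800,600),interpolation=3)); st()
E
```

```text
mat
c [ 505.2 -127.9] sides [197.1 173.5 199.3 174.2] ang [ -87.7 -177.2   92.5    2.1]
block
c [ 588.  -341.9] sides [55.7 88.1 55.6 89.1] ang [ -89.1 -178.5   91.9    1.6]
base
c [ 407.2 -359.5] sides [ 90.5 172.6  91.  171.1] ang [-97.3 172.8  81.7  -7.3]
{'clock': 2.283, 'qpos': [-0.543, 0.355, -0.127, 1.706, 0.046, 1.083, -2.246], 'eef_pos': [443.292, 292.72, 330.827], 'tool_rot': [-3.138, 0.002, 0.008], 'force': [-0.056, -0.032, -0.317], 'width': 85.514, 'gripper_force': 0.0}
{'clock': 2.333, 'qpos': [-0.541, 0.354, -0.124, 1.708, 0.047, 1.083, -2.245], 'eef_pos': [444.468, 289.159, 330.779], 'tool_rot': [-3.141, 0.001, 0.005], 'force': [0.369, -0.671, 0.191], 'width': 85.436, 'gripper_force': 0.0}
```

View pics/w2b.png

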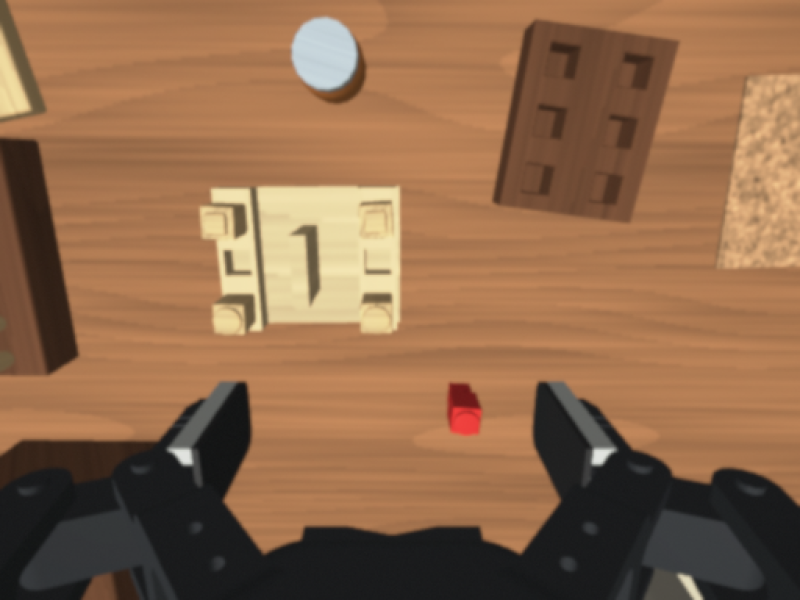

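The wrist view shows the tray spanning (211,187) to (400,331), with its handle top near (300,265). Stakes are at (217,222), (377,220), (229,318) and (377,318), the red look-alike is at (465,410) and the holder is at (587,120). Now I measure the handle from depth.

```bash
python3 - <<'E'
from h import *
z=load('w2');P=cloud(z)
b=(340,500,260,480)
m=np.ones(P.shape[:2],bool)
print('handle',rect(P,m,66,76,(370,470,345,395)))
print('tray walls',rect(P,m,25,34,(330,510,270,470)))
for bb in [(440,490,410,470),(440,490,270,330),(350,400,410,470),(350,400,270,330)]: print(rect(P,m,56,82,bb))
k=(P[...,2]>66)&(P[...,2]<76)&(P[...,0]>370)&(P[...,0]<470)&(P[...,1]>345)&(P[...,1]<395); v,u=np.nonzero(k); print(u.min()*1.5625,u.max()*1.5625,v.min()*1.5625,v.max()*1.5625)
print('holder',rect(P,m,33,39,(430,660,30,220)))
im=cv2.imread('pics/w2.png'); a=im[115:215,125:265]; c=im[5:150,310:440]
o=np.zeros((600,800,3),np.uint8); a=cv2.resize(a,None,fx=3,fy=3,interpolation=3); c=cv2.resize(c,None,fx=2.9,fy=2.9,interpolation=3); o[:300,:420]=a; o[:c.shape[0],420:420+c.shape[1]]=c
cv2.imwrite('pics/crop2.png',o)
E
```

```text
handle [450.0, 354.6, 70.3, 43.6, 176.5, 60.9, 529.0]
tray walls [459.6, 406.4, 30.7, 110.9, 228.9, 52.5, 1063.0]
[486.2, 390.8, 70.9, 36.3, 202.2, 27.4, 535.0]
[461.7, 305.7, 69.0, 35.6, 29.1, 0.6, 477.0]
[430.9, 389.5, 70.3, 37.3, 255.9, 49.8, 489.0]
[427.4, 300.0, 70.1, 31.1, 178.9, 85.3, 433.0]
289.0625 309.375 234.375 306.25
holder [551.4, 167.3, 36.1, 240.2, 162.3, 82.9, 8640.0]
```

View pics/crop2.png

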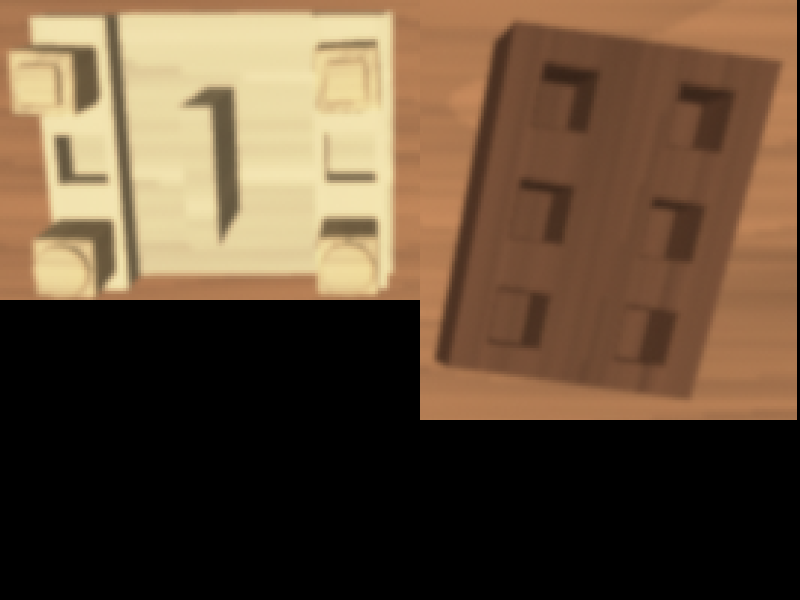

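```bash
sed -i 's/    k=l==1+np.argmax(s\[1:,4\]); q=P\[k\]/    k=(l==1+np.argmax(s[1:,4]))\&k0; q=P[k]/; s/    k=cv2.morphologyEx(k.astype(np.uint8),cv2.MORPH_OPEN,np.ones((2,2)))/    k0=k; k=k.astype(np.uint8)/' h.py; python3 - <<'E'
from h import *
for t in('top0','w2'):
    z=load(t);P=cloud(z); m=np.ones(P.shape[:2],bool); print(t)
    print('handle',rect(P,m,66,76,(370,470,345,395)))
    print('tray walls',rect(P,m,25,34,(330,510,270,330)),rect(P,m,25,34,(330,510,410,480)))
    for bb in [(440,490,410,470),(440,490,280,330),(350,400,410,470),(350,400,280,330)]: print(rect(P,m,60,85,bb))
    print('holder',rect(P,m,33,39,(430,660,30,220)))
z=load('w2')
quad(z,[(310+(a-420)/2.9,5+b/2.9) for a,b in [(515,22),(781,62),(690,399),(444,364)]],36,1)
for a,b in[(569,98),(543,210),(518,318),(706,118),(677,230),(645,335)]: print(w3(z,310+(a-420)/2.9,5+b/2.9,36).round(1))
E
```

```text
top0
handle [420.8, 370.1, 71.0, 63.4, 15.4, 0.3, 150.0]
tray walls [421.4, 304.2, 29.2, 136.5, 36.9, 0.0, 329.0] [419.4, 436.0, 29.2, 136.2, 37.6, 1.5, 352.0]
[461.0, 436.8, 70.9, 28.3, 28.1, 86.3, 130.0]
[463.9, 303.9, 71.1, 28.7, 27.9, 4.5, 127.0]
[376.2, 435.4, 71.8, 28.7, 28.1, 87.6, 135.0]
[378.2, 304.2, 72.5, 27.5, 28.4, 1.0, 130.0]
holder [541.3, 126.3, 35.7, 120.5, 150.7, 82.8, 1633.0]
w2
handle [422.6, 372.4, 71.9, 63.6, 14.6, 0.7, 529.0]
tray walls [423.4, 306.7, 30.1, 135.1, 34.8, 0.7, 959.0] [420.8, 438.4, 29.9, 135.3, 36.0, 0.9, 1073.0]
[463.2, 439.5, 71.7, 28.8, 28.0, 88.1, 512.0]
[466.0, 306.7, 72.3, 28.1, 28.0, 3.6, 474.0]
[378.5, 436.8, 72.5, 28.0, 28.2, 88.9, 456.0]
[381.4, 306.4, 73.2, 27.1, 26.5, 0.2, 419.0]
holder [544.0, 128.1, 36.3, 121.3, 150.5, 83.0, 8651.0]
c [543.8 128.4] sides [119.5 149.1 122.2 148.4] ang [-97.  173.1  82.6  -7.9]
[595.  151.3  36. ]
[548.1 158.   36. ]
[499.8 164.9  36. ]
[587.4  89.   36. ]
[540.   95.1  36. ]
[492.4 103.4  36. ]
```

```bash
python3 - <<'E'
from h import *
st();snap('wrist','w3');snap('wrist','w3');st()
z=load('w3');P=cloud(z); m=np.ones(P.shape[:2],bool)
print('handle',rect(P,m,66,76,(370,470,345,395)))
print('tray walls',rect(P,m,25,34,(330,510,270,330)),rect(P,m,25,34,(330,510,410,480)))
print('holder',rect(P,m,33,39,(430,660,30,220)))
E
```

```text
{'clock': 2.333, 'qpos': [-0.541, 0.354, -0.124, 1.708, 0.047, 1.083, -2.245], 'eef_pos': [444.468, 289.159, 330.779], 'tool_rot': [-3.141, 0.001, 0.005], 'force': [0.369, -0.671, 0.191], 'width': 85.436, 'gripper_force': 0.0}
{'clock': 2.433, 'qpos': [-0.537, 0.353, -0.12, 1.709, 0.048, 1.084, -2.245], 'eef_pos': [445.959, 285.445, 330.939], 'tool_rot': [3.14, 0.0, -0.001], 'force': [0.013, -0.881, -0.723], 'width': 85.444, 'gripper_force': 0.0}
handle [422.2, 372.3, 71.9, 64.3, 14.3, 0.8, 532.0]
tray walls [423.1, 306.5, 30.2, 135.7, 35.0, 0.9, 897.0] [421.4, 438.2, 29.8, 135.6, 36.2, 1.2, 1082.0]
holder [544.0, 128.3, 36.3, 121.1, 150.6, 82.8, 8568.0]
```

Request:
{"fn": "arm_command", "kwargs": {
  "series": [55, -1, -3, 2.5, -1, 55, -2, -6, 5, -1, 55, -2.3, -8.5, 8, -1, 55, -2.3, -8.5, 11, -1, 55, -2.3, -8.5, 14, -1]
}}

```text
clock: 2.85
eef_pos: [423.2, 371.6, 190.2]
tool_rot: [-3.141, -0.001, 0.017]
force: [0.5, 0.5, -0.1]
width: 47.3
gripper_force: 0.0
```

Request:
{"fn": "arm_command", "kwargs": {
  "series": [55, 0, 0, 3, 0, 55, 0, 0, 5, 0, 55, 0, 0, 7, 0, 55, 0, 0, 8, 0, 55, 0, 0, 8, 0]
}}

```text
clock: 3.27
eef_pos: [422.7, 368.9, 109.4]
tool_rot: [3.138, 0.003, 0.014]
force: [-0.5, -0.3, -0.2]
width: 47.1
gripper_force: 0.0
```

```bash
python3 - <<'E'
from h import *
st();snap('wrist','w4');snap('scene','s4')
a=cv2.imread('pics/w4.png');b=cv2.imread('pics/s4.png')[150:300,300:500]
o=np.zeros((384,800,3),np.uint8);o[:,:512]=a;b=cv2.resize(b,(288,216));o[:216,512:]=b
cv2.imwrite('pics/c4.png',o)
E
```

```text
{'clock': 3.267, 'qpos': [-0.697, 0.67, -0.11, 1.872, 0.121, 0.611, -2.439], 'eef_pos': [422.711, 368.877, 109.373], 'tool_rot': [3.138, 0.003, 0.014], 'force': [-0.522, -0.343, -0.221], 'width': 47.095, 'gripper_force': 0.0}
```

View pics/c4.png

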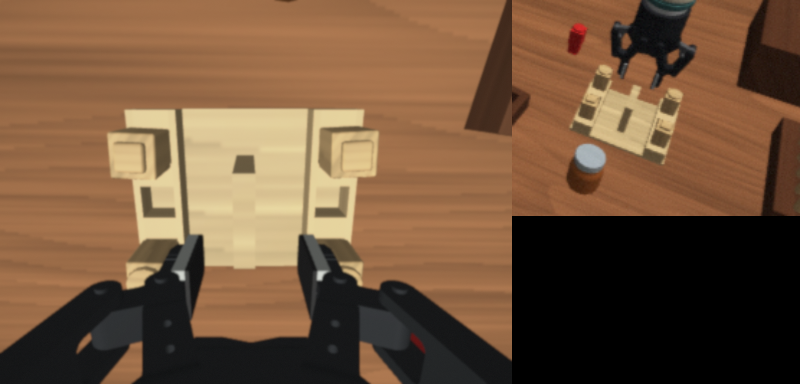

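The handle top at (244,210) lies centred between the fingers (185–318) and all 4 stakes are standing. I descend and grip.

Request:
{"fn": "arm_command", "kwargs": {
  "series": [55, 0, 0, 2.5, 0, 55, 0, 0, 4.5, 0, 55, 0, 0, 6.0, 0, 55, 0, 0, 6.9, 0, 55, 0, 0, 6.9, 0]
}}

```text
clock: 3.78
eef_pos: [422.9, 371.3, 41.9]
tool_rot: [3.141, 0.0, 0.017]
force: [-0.1, 0.7, 0.6]
width: 46.9
gripper_force: 0.0
```

Request:
{"fn": "arm_command", "kwargs": {
  "series": [0, 0, 0, 0, 0, 0, 0, 0, 0, 0, 0, 0, 0, 0, 0, 0, 0, 0, 0, 0, 0, 0, 0, 0, 0]
}}

```text
clock: 4.2
eef_pos: [423.7, 372.6, 43.9]
tool_rot: [-3.14, -0.002, 0.017]
force: [0.3, 1.6, 6.2]
width: 13.1
gripper_force: 60.0
```

Request:
{"fn": "arm_command", "kwargs": {
  "series": [0, 0, 0, 0, 0, 0, 0, 0, 0, 0, 0, 0, 0, -0.3, 0, 0, 0, 0, -0.7, 0, 0, 0, 0, -1.2, 0]
}}

```text
clock: 4.62
eef_pos: [422.1, 370.8, 54.0]
tool_rot: [3.14, 0.002, 0.017]
force: [0.6, -0.2, -6.7]
width: 13.1
gripper_force: 58.5
```

Gripped. I lift it and carry it gently.

Request:
{"fn": "arm_command", "kwargs": {
  "series": [0, 0, 0, -0.8, 0, 0, 0, 0, -2.0, 0, 0, 0, 0, -3.6, 0, 0, 0, 0, -5.2, 0, 0, 0, 0, -6.6, 0]
}}

```text
clock: 5.03
eef_pos: [422.9, 371.7, 122.1]
tool_rot: [-3.141, -0.001, 0.017]
force: [-0.1, -0.1, -6.0]
width: 12.8
gripper_force: 58.7
```

Request:
{"fn": "arm_command", "kwargs": {
  "series": [0, 0.1, 0.5, -0.4, 0, 0, 0.3, 1.5, -0.4, 0, 0, 0.5, 3, -0.4, 0, 0, 0.8, 5, -0.4, 0, 0, 1.2, 7.2, -0.4, 0]
}}

```text
clock: 5.45
eef_pos: [435.2, 297.2, 123.3]
tool_rot: [3.139, 0.002, 0.017]
force: [-0.3, -0.9, -6.3]
width: 13.0
gripper_force: 58.7
```

Request:
{"fn": "arm_command", "kwargs": {
  "series": [0, 0.4, 2.4, 0, 0, 0, 0.8, 4.8, 0, 0, 0, 1.2, 7.2, 0, 0, 0, 1.6, 9.6, 0, 0, 0, 2.0, 12, 0, 0]
}}

```text
clock: 5.87
eef_pos: [457.0, 176.5, 123.4]
tool_rot: [3.139, 0.003, 0.015]
force: [0.8, -0.2, -5.9]
width: 13.1
gripper_force: 58.7
```

Request:
{"fn": "arm_command", "kwargs": {
  "series": [0, 0.4, 2.4, 0, 0, 0, 0.8, 4.8, 0, 0, 0, 1.2, 7.2, 0, 0, 0, 1.6, 9.6, 0, 0, 0, 2.0, 12, 0, 0]
}}

```text
clock: 6.28
eef_pos: [478.5, 57.1, 123.4]
tool_rot: [3.14, 0.003, 0.015]
force: [0.8, 0.0, -6.0]
width: 13.2
gripper_force: 58.7
```

Request:
{"fn": "arm_command", "kwargs": {
  "series": [0, 0.4, 2.4, 0, 0, 0, 0.8, 4.8, 0, 0, 0, 1.2, 7.2, 0, 0, 0, 1.6, 9.4, 0, 0, 0, 1.9, 11.2, 0, 0]
}}

```text
clock: 6.7
eef_pos: [499.0, -55.3, 123.3]
tool_rot: [3.14, 0.003, 0.013]
force: [1.4, 0.9, -6.3]
width: 13.2
gripper_force: 58.7
```

Request:
{"fn": "arm_command", "kwargs": {
  "series": [0, 0.2, 1.5, 0, 0, 0, 0.4, 2.9, 0, 0, 0, 0.5, 4, 0, 0, 0, 0.6, 4.8, 0, 0, 0, 0.7, 5.2, 0, 0]
}}

```text
clock: 7.12
eef_pos: [507.6, -105.1, 123.8]
tool_rot: [3.141, 0.002, 0.015]
force: [0.3, -0.3, -5.0]
width: 13.0
gripper_force: 58.7
```

```bash
python3 - <<'E'
from h import *
st();snap('top','t5');st()
z=load('t5');P=cloud(z); p=z['p'].astype(int)
a=cv2.imread('pics/t5.png')[150:270,250:400]; cv2.imwrite('pics/c5.png',cv2.resize(a,None,fx=4,fy=4))
E
```

```text
{'clock': 7.117, 'qpos': [0.287, 0.606, -0.204, 1.979, 0.214, 0.579, -1.618], 'eef_pos': [507.648, -105.055, 123.779], 'tool_rot': [3.141, 0.002, 0.015], 'force': [0.314, -0.266, -4.983], 'width': 13.017, 'gripper_force': 58.697}
{'clock': 7.167, 'qpos': [0.287, 0.606, -0.204, 1.978, 0.214, 0.579, -1.618], 'eef_pos': [508.311, -104.996, 123.943], 'tool_rot': [3.141, 0.001, 0.015], 'force': [0.699, -1.682, -6.205], 'width': 13.14, 'gripper_force': 58.731}
```

View pics/c5.png

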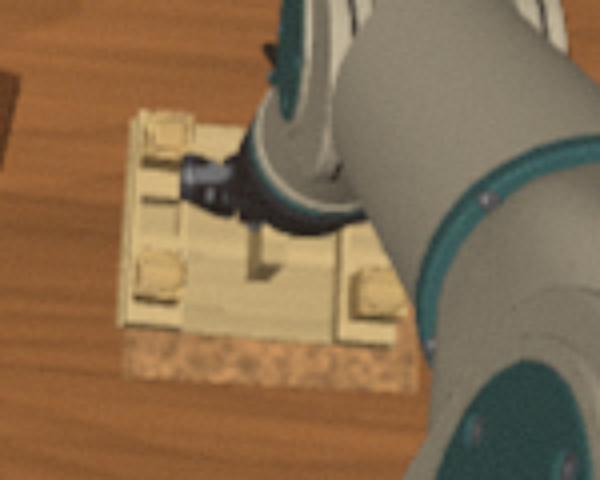

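The tray is level with its visible stakes standing (three in view, the fourth hidden by the arm), about 23 mm short of the mat's middle. I finish the travel and set it down.

Request:
{"fn": "arm_command", "kwargs": {
  "series": [0, 0, 0.5, 0.4, 0, 0, -0.1, 1.3, 1.2, 0, 0, -0.2, 2.0, 2.4, 0, 0, -0.2, 2.3, 3.9, 0, 0, -0.2, 2.3, 5.2, 0]
}}

```text
clock: 7.58
eef_pos: [506.6, -127.2, 71.0]
tool_rot: [3.141, 0.001, 0.016]
force: [-0.3, -0.4, -6.3]
width: 13.0
gripper_force: 58.7
```

Request:
{"fn": "arm_command", "kwargs": {
  "series": [0, 0, 0, 0.9, 0, 0, 0, 0, 1.6, 0, 0, 0, 0, 2.1, 0, 0, 0, 0, 2.4, 0, 0, 0, 0, 2.6, 0]
}}

```text
clock: 8.0
eef_pos: [507.0, -125.6, 47.8]
tool_rot: [3.141, 0.0, 0.017]
force: [-9.5, 2.0, 32.9]
width: 13.0
gripper_force: 64.6
```

```bash
python3 - <<'E'
from h import *
st()
E
```

```text
{'clock': 8.0, 'qpos': [0.291, 0.739, -0.155, 2.009, 0.264, 0.412, -1.619], 'eef_pos': [507.035, -125.65, 47.786], 'tool_rot': [3.141, 0.0, 0.017], 'force': [-9.475, 2.028, 32.933], 'width': 13.023, 'gripper_force': 64.597}
```

Contact made. Ease up slightly, release, and rise.

Request:
{"fn": "arm_command", "kwargs": {
  "series": [0, 0, 0, -0.15, 0, 0, 0, 0, -0.15, 0, 40, 0, 0, -0.15, 0, 40, 0, 0, -0.15, 0, 40, 0, 0, -0.15, 0]
}}

```text
clock: 8.42
eef_pos: [507.9, -126.2, 48.3]
tool_rot: [3.141, -0.002, 0.017]
force: [-0.2, -0.6, 0.0]
width: 34.3
gripper_force: 0.0
```

Request:
{"fn": "arm_command", "kwargs": {
  "series": [50, 0, 0, 0, 0, 50, 0, 0, -1, 0, 50, 0, 0, -3, 0, 50, 0, 0, -6, 0, 50, 0, 0, -9, 0]
}}

```text
clock: 8.83
eef_pos: [506.6, -125.8, 139.0]
tool_rot: [-3.141, 0.002, 0.017]
force: [0.5, -0.5, -0.7]
width: 42.8
gripper_force: 0.0
```

Request:
{"fn": "arm_command", "kwargs": {
  "series": [100, -2, 0, -4, 0, 100, -4, 0, -8, 0, 100, -6, 0, -12, 0, 100, -8, 0, -15, 0, 100, -8, 0, -15, 0]
}}

```text
clock: 9.25
eef_pos: [426.5, -128.0, 293.9]
tool_rot: [3.138, -0.007, 0.016]
force: [-0.5, -0.0, 0.1]
width: 85.2
gripper_force: 0.0
```

```bash
cat >> h.py <<'E'
def seetray(z):
    P=cloud(z); m=np.ones(P.shape[:2],bool); x,y=506,-127
    print('handle',rect(P,m,69,82,(x-50,x+50,y-30,y+30)))
    for sx in(-42,0,42):
        for sy in(66,-66): print('stake',sx,sy,rect(P,m,63,88,(x+sx-21,x+sx+21,y+sy-22,y+sy+22)))
E
python3 - <<'E'
from h import *
st();snap('wrist','w6');snap('wrist','w6');st();z=load('w6')
seetray(z);P=cloud(z); m=np.ones(P.shape[:2],bool)
print('holder',rect(P,m,33,39,(430,660,30,220)))
E
```

```text
{'clock': 9.25, 'qpos': [0.461, 0.262, -0.296, 1.972, 0.099, 0.913, -1.44], 'eef_pos': [426.494, -128.049, 293.888], 'tool_rot': [3.138, -0.007, 0.016], 'force': [-0.539, -0.02, 0.054], 'width': 85.236, 'gripper_force': 0.0}
{'clock': 9.35, 'qpos': [0.459, 0.27, -0.295, 1.973, 0.1, 0.907, -1.442], 'eef_pos': [427.518, -127.81, 290.137], 'tool_rot': [3.139, -0.005, 0.016], 'force': [1.64, 0.394, 0.004], 'width': 85.236, 'gripper_force': 0.0}
handle [506.5, -126.2, 76.2, 63.1, 13.7, 1.1, 767.0]
stake -42 66 [462.1, -61.7, 77.3, 28.1, 28.3, 0.4, 626.0]
stake -42 -66 [465.1, -192.7, 77.3, 27.7, 28.3, 1.5, 616.0]
stake 0 66 None
stake 0 -66 None
stake 42 66 [547.3, -59.4, 75.8, 28.3, 28.0, 88.7, 776.0]
stake 42 -66 [550.5, -192.2, 76.1, 28.0, 28.4, 2.6, 767.0]
holder [542.9, 123.1, 36.0, 112.1, 150.0, 82.9, 8694.0]
```

View pics/w6.png

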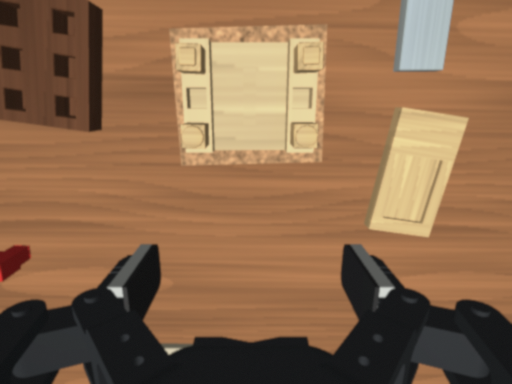

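The tray sits at (506.5,-126.2), within 2 mm of the mat's middle, level, with all 4 stakes standing. Next come the stakes.

```bash
cat > cmd.py <<'E'
import sys,json,numpy as np,os
# usage: cmd.py x,y,z,yawdeg ... : prints shift(cm)/turn of each target from the previous commanded pose, updates the tally (rounded as printed)
c=json.load(open('c.json'))
for a in sys.argv[1:]:
    x,y,z,w=map(float,a.split(',')); t=np.radians(c[3]); d=np.array([x-c[0],y-c[1]])
    X=np.array([np.cos(t),np.sin(t)]); Y=np.array([np.sin(t),-np.cos(t)])
    s=np.round([d@X/10,d@Y/10,(c[2]-z)/10,c[3]-w],2); print(a,'->',s.tolist())
    c=[c[0]+10*(s[0]*X+s[1]*Y)[0],c[1]+10*(s[0]*X+s[1]*Y)[1],c[2]-10*s[2],c[3]-s[3]]
json.dump(c,open('c.json','w'))
E
echo '[426.8,-127.4,288,0.97]'>c.json
python3 - <<'E'
from h import *
st()
z=load('top0');P=cloud(z);m=np.ones(P.shape[:2],bool)
for u,v in[(322,158),(322,170),(322,190)]: print(P[int(v/1.5625),int(u/1.5625)].round())
print(rect(P,m,60,200,(640,800,80,250)))
E
python3 cmd.py 547.3,-59.4,130,1 547.3,-59.4,42,1 547.3,-59.4,132,1 595.3,152.6,132,-7.2 595.3,152.6,80,-7.2; cat c.json
```

```text
{'clock': 9.35, 'qpos': [0.459, 0.27, -0.295, 1.973, 0.1, 0.907, -1.442], 'eef_pos': [427.518, -127.81, 290.137], 'tool_rot': [3.139, -0.005, 0.016], 'force': [1.64, 0.394, 0.004], 'width': 85.236, 'gripper_force': 0.0}
[770. 206.  90.]
[750. 204.  87.]
[725. 204.  58.]
[759.3, 208.0, 91.8, 70.5, 70.2, 59.5, 639.0]
547.3,-59.4,130,1 -> [12.16, -6.6, 15.8, -0.03]
547.3,-59.4,42,1 -> [0.0, 0.0, 8.8, 0.0]
547.3,-59.4,132,1 -> [0.0, 0.0, -9.0, 0.0]
595.3,152.6,132,-7.2 -> [5.17, -21.11, 0.0, 8.2]
595.3,152.6,80,-7.2 -> [0.0, 0.0, 5.2, 0.0]
[595.2731906808127, 152.6192322275787, 80.0, -7.199999999999999]
```

Request:
{"fn": "arm_command", "kwargs": {
  "series": [50, 2.5, -1.4, 3, 0, 50, 5, -2.8, 6, 0, 50, 7.5, -4.2, 9.2, 0, 50, 10, -5.6, 12.5, 0, 50, 12.16, -6.6, 15.8, 0]
}}

```text
clock: 9.77
eef_pos: [547.6, -58.0, 128.8]
tool_rot: [-3.141, 0.001, 0.018]
force: [0.7, -1.1, 1.4]
width: 42.6
gripper_force: 0.0
```

Request:
{"fn": "arm_command", "kwargs": {
  "series": [50, 0, 0, 0, 0, 50, 0, 0, 2.5, 0, 50, 0, 0, 5.5, 0, 50, 0, 0, 7.8, 0, 50, 0, 0, 8.8, 0]
}}

```text
clock: 10.18
eef_pos: [543.7, -59.6, 40.0]
tool_rot: [-3.141, 0.007, 0.017]
force: [0.5, -0.5, 0.7]
width: 42.9
gripper_force: 0.0
```

Request:
{"fn": "arm_command", "kwargs": {
  "series": [50, 0, 0, 0, 0, 0, 0, 0, 0, 0, 0, 0, 0, 0, 0, 0, 0, 0, 0, 0, 0, 0, 0, 0, 0]
}}

```text
clock: 10.6
eef_pos: [547.4, -60.1, 45.0]
tool_rot: [3.141, -0.002, 0.017]
force: [0.4, 0.3, -1.4]
width: 27.0
gripper_force: 59.6
```

```bash
python3 - <<'E'
from h import *
st()
E
```

```text
{'clock': 10.6, 'qpos': [0.175, 0.767, -0.18, 1.935, 0.283, 0.461, -1.764], 'eef_pos': [547.393, -60.079, 45.033], 'tool_rot': [3.141, -0.002, 0.017], 'force': [0.378, 0.278, -1.43], 'width': 27.036, 'gripper_force': 59.579}
```

Request:
{"fn": "arm_command", "kwargs": {
  "series": [0, 0, 0, -1, 0, 0, 0, 0, -3, 0, 0, 0, 0, -5.5, 0, 0, 0, 0, -8, 0, 0, 0, 0, -9, 0]
}}

```text
clock: 11.02
eef_pos: [548.4, -60.0, 137.8]
tool_rot: [3.141, -0.006, 0.017]
force: [0.6, 0.1, -0.8]
width: 27.0
gripper_force: 59.7
```

Request:
{"fn": "arm_command", "kwargs": {
  "series": [0, 0.7, -3, 0, 1.5, 0, 1.7, -7, 0, 3.5, 0, 2.7, -11, 0, 5.5, 0, 3.7, -15, 0, 7, 0, 4.6, -18.5, 0, 8.2]
}}

```text
clock: 11.43
eef_pos: [589.5, 129.0, 134.4]
tool_rot: [-3.14, -0.001, -0.126]
force: [0.6, -0.0, 0.0]
width: 27.3
gripper_force: 59.7
```

```bash
echo '[593,126.5,132,-7.2]'>c.json; python3 - <<'E'
from h import *
s=st();snap('wrist','w7');snap('wrist','w7');st()
z=load('w7');P=cloud(z);m=np.ones(P.shape[:2],bool)
print('holder',rect(P,m,32,40,(430,660,30,220)))
E
```

```text
{'clock': 11.433, 'qpos': [-0.151, 0.682, -0.177, 1.741, 0.166, 0.732, -2.11], 'eef_pos': [589.509, 128.964, 134.387], 'tool_rot': [-3.14, -0.001, -0.126], 'force': [0.58, -0.038, 0.013], 'width': 27.275, 'gripper_force': 59.727}
{'clock': 11.533, 'qpos': [-0.155, 0.684, -0.183, 1.738, 0.164, 0.73, -2.107], 'eef_pos': [589.914, 136.022, 134.558], 'tool_rot': [-3.134, -0.002, -0.116], 'force': [-0.023, 0.797, -0.929], 'width': 27.298, 'gripper_force': 59.737}
holder [562.9, 125.8, 36.1, 120.3, 112.3, 83.0, 8991.0]
```

View pics/w7.png

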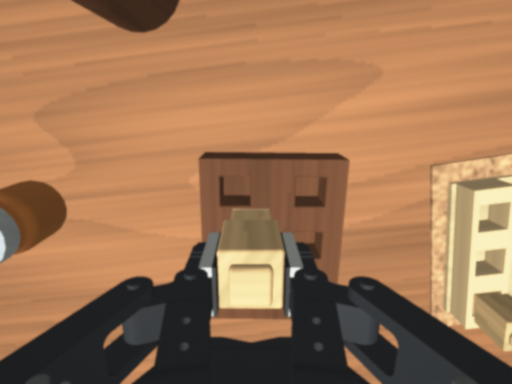

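The stake is held square between the fingers, its top face around (252,285), and the far holes at (236,190) and (310,190) are ahead of it. The holder estimate is confirmed at (544,128).

```bash
echo '[590.1,126.4,132,-7.2]'>c.json; python3 cmd.py 595.4,152.8,82,-7.2
```

```text
595.4,152.8,82,-7.2 -> [0.19, -2.69, 5.0, 0.0]
```

Request:
{"fn": "arm_command", "kwargs": {
  "series": [0, 0.1, -1.5, 0.5, 0, 0, 0.19, -2.69, 1.5, 0, 0, 0.19, -2.69, 3, 0, 0, 0.19, -2.69, 4.5, 0, 0, 0.19, -2.69, 5, 0]
}}

```text
clock: 11.95
eef_pos: [592.9, 152.1, 81.4]
tool_rot: [3.14, 0.004, -0.126]
force: [-0.4, -0.2, -0.4]
width: 27.0
gripper_force: 59.8
```

Request:
{"fn": "arm_command", "kwargs": {
  "series": [0, 0, 0, 0, 0, 0, 0, 0, 0, 0, 0, 0, 0, 0, 0, 0, 0, 0, 0, 0, 0, 0, 0, 0, 0]
}}

```text
clock: 12.37
eef_pos: [595.2, 152.3, 84.5]
tool_rot: [-3.141, -0.001, -0.127]
force: [0.2, -0.5, -1.0]
width: 27.2
gripper_force: 59.8
```

Request:
{"fn": "arm_command", "kwargs": {
  "series": [0, 0, 0, 0.6, 0, 0, 0, 0, 1.2, 0, 0, 0, 0, 1.8, 0, 0, 0, 0, 2.4, 0, 0, 0, 0, 3.0, 0]
}}

```text
clock: 12.78
eef_pos: [594.3, 152.2, 52.8]
tool_rot: [3.141, 0.001, -0.126]
force: [-0.0, -0.8, -0.7]
width: 26.9
gripper_force: 59.8
```

No force while the foot is below the rim, so it is in the hole. Push it home, release, rise.

Request:
{"fn": "arm_command", "kwargs": {
  "series": [0, 0, 0, 0.4, 0, 0, 0, 0, 0.8, 0, 0, 0, 0, 1.1, 0, 0, 0, 0, 1.3, 0, 0, 0, 0, 1.3, 0]
}}

```text
clock: 13.2
eef_pos: [594.4, 152.3, 42.1]
tool_rot: [3.141, 0.0, -0.126]
force: [-3.1, -0.7, 11.0]
width: 27.2
gripper_force: 61.3
```

Request:
{"fn": "arm_command", "kwargs": {
  "series": [0, 0, 0, 0, 0, 45, 0, 0, 0, 0, 45, 0, 0, 0, 0, 45, 0, 0, 0, 0, 45, 0, 0, 0, 0]
}}

```text
clock: 13.62
eef_pos: [594.6, 152.2, 40.5]
tool_rot: [3.142, 0.0, -0.126]
force: [-0.1, -0.2, 0.4]
width: 38.8
gripper_force: 0.0
```

Request:
{"fn": "arm_command", "kwargs": {
  "series": [45, 0, 0, -1, 0, 45, 0, 0, -3, 0, 45, 0, 0, -6, 0, 45, 0, 0, -9.3, 0, 45, 0, 0, -9.3, 0]
}}

```text
clock: 14.03
eef_pos: [598.7, 153.7, 140.4]
tool_rot: [-3.137, -0.01, -0.126]
force: [0.4, 0.9, 0.5]
width: 38.2
gripper_force: 0.0
```

```bash
echo '[595.4,152.8,132,-7.2]'>c.json; python3 cmd.py 462.1,-61.7,132,1 462.1,-61.7,42,1 462.1,-61.7,132,1 500.3,164.8,132,-7.2
```

```text
462.1,-61.7,132,1 -> [-10.54, 22.95, 0.0, -8.2]
462.1,-61.7,42,1 -> [0.0, 0.0, 9.0, -0.0]
462.1,-61.7,132,1 -> [0.0, 0.0, -9.0, -0.0]
500.3,164.8,132,-7.2 -> [4.22, -22.58, 0.0, 8.2]
```

Request:
{"fn": "arm_command", "kwargs": {
  "series": [50, -1.5, 3, 0, -2, 50, -3.3, 7, 0, -4, 50, -5.1, 11, 0, -6, 50, -6.9, 15, 0, -8.2, 50, -8.7, 19, 0, -8.2]
}}

```text
clock: 14.45
eef_pos: [488.0, -19.1, 134.3]
tool_rot: [3.141, -0.001, 0.019]
force: [1.0, -0.8, 1.1]
width: 42.6
gripper_force: 0.0
```

```bash
echo '[595.4,152.8,132,-7.2]'>c.json; python3 - <<'E'
import json,numpy as np
t=np.radians(-7.2);X=np.array([np.cos(t),np.sin(t)]);Y=np.array([np.sin(t),-np.cos(t)])
p=np.array([595.4,152.8])-87*X+190*Y; json.dump([*p,132,1.0],open('c.json','w')); print(p)
from h import *
st();snap('top','t8');z=load('t8');seetray(z)
P=cloud(z);m=np.ones(P.shape[:2],bool); print(rect(P,m,60,90,(570,620,125,185)))
E
python3 cmd.py 462.1,-61.7,132,1
```

```text
[485.27270661 -24.79780193]
{'clock': 14.45, 'qpos': [0.143, 0.558, -0.233, 2.052, 0.234, 0.556, -1.807], 'eef_pos': [488.01, -19.12, 134.284], 'tool_rot': [3.141, -0.001, 0.019], 'force': [1.006, -0.763, 1.121], 'width': 42.562, 'gripper_force': 0.0}
handle None
stake -42 66 [452.2, -51.8, 73.5, 21.1, 8.5, 28.2, 22.0]
stake -42 -66 None
stake 0 66 None
stake 0 -66 None
stake 42 66 None
stake 42 -66 None
[592.7, 149.8, 73.0, 28.4, 28.5, 80.8, 120.0]
462.1,-61.7,132,1 -> [-2.38, 3.65, 0.0, 0.0]
```

The first stake is home: its mean top height of 73 mm matches a foot at 8 mm. Now the second.

Request:
{"fn": "arm_command", "kwargs": {
  "series": [50, -1.2, 1.8, 0, 0, 50, -2.38, 3.65, 0, 0, 50, -2.38, 3.65, 0, 0, 50, -2.38, 3.65, 0, 0, 50, -2.38, 3.65, 1.5, 0]
}}

```text
clock: 14.92
eef_pos: [468.6, -54.2, 120.8]
tool_rot: [3.142, -0.007, 0.017]
force: [0.8, 0.3, -0.3]
width: 42.7
gripper_force: 0.0
```

Request:
{"fn": "arm_command", "kwargs": {
  "series": [50, 0, 0, 2, 0, 50, 0, 0, 4.5, 0, 50, 0, 0, 6.5, 0, 50, 0, 0, 7.5, 0, 50, 0, 0, 7.5, 0]
}}

```text
clock: 15.33
eef_pos: [465.2, -53.4, 42.1]
tool_rot: [-3.141, 0.003, 0.019]
force: [-0.1, -0.1, -0.9]
width: 42.4
gripper_force: 0.0
```

Request:
{"fn": "arm_command", "kwargs": {
  "series": [50, 0, 0, 0, 0, 50, 0, 0, 0, 0, 0, 0, 0, 0, 0, 0, 0, 0, 0, 0, 0, 0, 0, 0, 0]
}}

```text
clock: 15.75
eef_pos: [466.8, -56.1, 45.1]
tool_rot: [3.14, -0.003, 0.015]
force: [-0.1, -3.3, 6.3]
width: 28.0
gripper_force: 57.7
```

Request:
{"fn": "arm_command", "kwargs": {
  "series": [0, 0, 0, 0, 0, 0, 0, 0, -2, 0, 0, 0, 0, -5, 0, 0, 0, 0, -8, 0, 0, 0, 0, -9, 0]
}}

```text
clock: 16.17
eef_pos: [467.7, -54.6, 137.7]
tool_rot: [3.141, -0.006, 0.017]
force: [1.0, 0.8, -0.9]
width: 27.3
gripper_force: 58.6
```

Request:
{"fn": "arm_command", "kwargs": {
  "series": [0, 0.5, -3, 0, 1.5, 0, 1.4, -7, 0, 3.5, 0, 2.2, -11, 0, 5.5, 0, 3, -15, 0, 7, 0, 3.6, -18.7, 0, 8.2]
}}

```text
clock: 16.58
eef_pos: [499.2, 135.5, 134.7]
tool_rot: [-3.14, -0.002, -0.127]
force: [1.2, 0.2, 0.0]
width: 27.5
gripper_force: 58.6
```

```bash
python3 - <<'E'
import json,numpy as np
t=np.radians(1);X=np.array([np.cos(t),np.sin(t)]);Y=np.array([np.sin(t),-np.cos(t)])
p=np.array([462.1,-61.7])+36*X-187*Y; json.dump([*p,132,-7.2],open('c.json','w')); print(p)
E
python3 cmd.py 500.3,164.8,82,-7.2
```

```text
[494.83091702 125.89980563]
500.3,164.8,82,-7.2 -> [0.06, -3.93, 5.0, 0.0]
```

Two rows exceeded the per-row travel limit, so the tool arrived about 5 mm off in x. I need to measure the true pose and where the stake sits in the grip.

Request:
{"fn": "arm_command", "kwargs": {
  "series": [0, 0, 0, 0, 0, 0, 0, 0, 0, 0, 0, 0, 0, 0, 0, 0, 0, 0, 0, 0, 0, 0, 0, 0, 0]
}}

```text
clock: 17.0
eef_pos: [498.6, 130.9, 133.9]
tool_rot: [3.141, 0.0, -0.129]
force: [-0.4, -0.1, -0.2]
width: 27.4
gripper_force: 58.7
```

```bash
cat >> h.py <<'E'
def avg(n=4):
    S=[]
    for i in range(n):
        s=monitor.read_state(); S.append([*s['eef_pos'],np.degrees(s['tool_rot'][2])]); 
        if i<n-1: viewer.get_image('wrist')
    S=np.array(S); print('avg',S.mean(0).round(2),'sd',S.std(0).round(2)); return S.mean(0)
def held(z,s):
    "held stake top (z>TCP+15) rect relative to TCP, tool x/ y"
    P=cloud(z); m=np.ones(P.shape[:2],bool); x,y,h=s[:3]; m[:, :200]=0; m[:,310:]=0
    k=(P[...,2]>h+31)&(P[...,2]<h+55)&(abs(P[...,0]-x)<30)&(abs(P[...,1]-y)<13)&m; q=P[k]
    w=np.radians(s[3]); X=(q[:,:2]-[x,y])@[np.cos(w),np.sin(w)]; Y=(q[:,:2]-[x,y])@[np.sin(w),-np.cos(w)]
    print('held x',np.percentile(X,[1,5,50,95,99]).round(1),'y',np.percentile(Y,[1,5,50,95,99]).round(1),'z-tcp',np.percentile(q[:,2]-h,[2,50,98]).round(1))
E
python3 - <<'E'
from h import *
z=load('w7'); print('A ref'); held(z,[589.7,132.5,134.5,-6.9])
s=avg(); snap('wrist','w9'); held(load('w9'),s)
cv2.imwrite('pics/w9c.png',cv2.resize(cv2.imread('pics/w9.png')[180:340,170:340],None,fx=3,fy=3,interpolation=3))
E
```

```text
A ref
held x [-8.5 -6.   5.  13.2 13.8] y [-13.5 -12.3  -2.   10.2  11.3] z-tcp [31.3 36.3 52.9]
avg [498.64 131.27 133.82  -7.38] sd [0.06 0.29 0.03 0.02]
held x [-15.6 -13.3  -2.4   7.5  11. ] y [-14.1 -11.2  -0.5  10.1  13.5] z-tcp [31.8 34.6 36.6]
```

View pics/w9c.png

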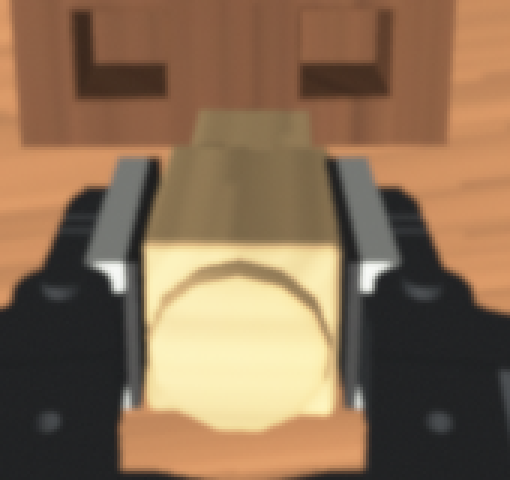

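The held stake (dome type) is square in the grip. Its far top edge is at crop row 243, which is image row 261.

```bash
python3 - <<'E'
from h import *
z=load('w9'); s=[498.64,131.27,133.82]; w=np.radians(-7.38)
for Z in(s[2]+31,s[2]+33):
  a=w3(z,170+145/3,180+243/3,Z)[:2]; b=w3(z,170+338/3,180+243/3,Z)[:2]
  m=(a+b)/2-s[:2]; print(np.linalg.norm(a-b).round(1), 'edge mid tool x,y', (m@[np.cos(w),np.sin(w)]).round(2),(m@[np.sin(w),-np.cos(w)]).round(2), np.degrees(np.arctan2(*(b-a)[::-1])).round(1))
P=cloud(z); q=P[180+243//3-3:180+243//3+4,251]; print((q-[*s]).round(1))
E
```

```text
26.1 edge mid tool x,y 11.04 -0.28 -97.3
25.6 edge mid tool x,y 12.15 -0.28 -97.3
[[ 9.8 -1.2 26.4]
 [ 9.2 -1.1 26.1]
 [ 9.1 -1.1 26.8]
 [ 9.2 -1.1 27.8]
 [ 9.  -1.1 28.4]
 [ 8.3 -1.  27.8]
 [ 8.7 -1.1 29.3]]
```

```bash
echo '[498.64,131.1,133.8,-7.3]'>c.json; python3 cmd.py 504.8,164.3,84,-7.3
```

```text
504.8,164.3,84,-7.3 -> [0.19, -3.37, 4.98, 0.0]
```

Request:
{"fn": "arm_command", "kwargs": {
  "series": [0, 0.1, -1.5, 0.5, 0, 0, 0.19, -2.8, 1.5, 0, 0, 0.19, -3.37, 3, 0, 0, 0.19, -3.37, 4.5, 0, 0, 0.19, -3.37, 5, 0]
}}

```text
clock: 17.62
eef_pos: [503.7, 165.9, 82.0]
tool_rot: [3.14, 0.002, -0.126]
force: [-1.3, -0.1, -0.4]
width: 27.0
gripper_force: 58.6
```

Request:
{"fn": "arm_command", "kwargs": {
  "series": [0, 0, 0, 0, 0, 0, 0, 0, 0, 0, 0, 0, 0, 0, 0, 0, 0, 0, 0, 0, 0, 0, 0, 0, 0]
}}

```text
clock: 18.03
eef_pos: [505.3, 166.0, 84.5]
tool_rot: [-3.141, -0.001, -0.127]
force: [-0.9, -0.2, 0.4]
width: 27.7
gripper_force: 58.6
```

Request:
{"fn": "arm_command", "kwargs": {
  "series": [0, 0, 0, 0.6, 0, 0, 0, 0, 1.2, 0, 0, 0, 0, 1.8, 0, 0, 0, 0, 2.4, 0, 0, 0, 0, 2.8, 0]
}}

```text
clock: 18.45
eef_pos: [504.2, 165.9, 54.6]
tool_rot: [3.141, 0.001, -0.126]
force: [-0.9, -0.1, 0.0]
width: 27.6
gripper_force: 58.6
```

Request:
{"fn": "arm_command", "kwargs": {
  "series": [0, 0, 0, 0.4, 0, 0, 0, 0, 0.8, 0, 0, 0, 0, 1.1, 0, 0, 0, 0, 1.3, 0, 0, 0, 0, 1.4, 0]
}}

```text
clock: 18.87
eef_pos: [505.0, 166.0, 42.9]
tool_rot: [3.141, -0.001, -0.126]
force: [-4.9, -2.2, 22.7]
width: 27.3
gripper_force: 62.1
```

Request:
{"fn": "arm_command", "kwargs": {
  "series": [0, 0, 0, 0, 0, 45, 0, 0, 0, 0, 45, 0, 0, 0, 0, 45, 0, 0, 0, 0, 45, 0, 0, 0, 0]
}}

```text
clock: 19.28
eef_pos: [504.7, 166.1, 41.6]
tool_rot: [-3.142, 0.0, -0.126]
force: [0.5, 0.4, -0.2]
width: 38.4
gripper_force: 0.0
```

Request:
{"fn": "arm_command", "kwargs": {
  "series": [45, 0, 0, -1, 0, 45, 0, 0, -3, 0, 45, 0, 0, -6, 0, 45, 0, 0, -9.2, 0, 45, 0, 0, -9.2, 0]
}}

```text
clock: 19.7
eef_pos: [508.1, 167.5, 139.3]
tool_rot: [-3.137, -0.009, -0.126]
force: [0.1, 0.5, -0.4]
width: 38.6
gripper_force: 0.0
```

```bash
python3 - <<'E'
from h import *
import json
s=avg(5); json.dump([*s],open('c.json','w'))
E
python3 cmd.py 500,-20,134,1 550.5,-192.5,134,1
```

```text
avg [505.99 166.55 135.92  -7.24] sd [1.46 0.65 2.13 0.  ]
500,-20,134,1 -> [1.76, 18.58, 0.19, -8.24]
550.5,-192.5,134,1 -> [4.75, 17.34, 0.0, -0.0]
```

Request:
{"fn": "arm_command", "kwargs": {
  "series": [50, 0.3, 3, 0, -1.7, 50, 0.7, 6.8, 0, -3.4, 50, 1.1, 10.6, 0, -5.1, 50, 1.5, 14.4, 0, -6.8, 50, 1.76, 18, 0, -8.24]
}}

```text
clock: 20.32
eef_pos: [498.3, -16.7, 132.4]
tool_rot: [3.141, 0.003, 0.019]
force: [1.3, -0.2, -0.4]
width: 43.0
gripper_force: 0.0
```

Request:
{"fn": "arm_command", "kwargs": {
  "series": [50, 0.9, 3.5, 0, 0, 50, 1.9, 7.2, 0, 0, 50, 2.9, 10.9, 0, 0, 50, 3.9, 14.6, 0, 0, 50, 4.75, 17.9, 0, 0]
}}

```text
clock: 20.73
eef_pos: [549.4, -195.4, 132.2]
tool_rot: [-3.141, 0.003, 0.016]
force: [1.0, 0.2, 0.6]
width: 42.7
gripper_force: 0.0
```

Request:
{"fn": "arm_command", "kwargs": {
  "series": [50, 0, 0, 0, 0, 50, 0, 0, 0, 0, 50, 0, 0, 0, 0, 50, 0, 0, 0, 0, 50, 0, 0, 0, 0]
}}

```text
clock: 21.15
eef_pos: [549.9, -190.8, 133.4]
tool_rot: [-3.14, 0.001, 0.02]
force: [-0.4, -0.0, -0.3]
width: 42.9
gripper_force: 0.0
```

```bash
python3 - <<'E'
from h import *
import json
s=avg(3); json.dump([*s],open('c.json','w'))
snap('top','t10');P=cloud(load('t10'));m=np.ones(P.shape[:2],bool)
for b in[(570,620,125,185),(475,525,135,190)]: print(rect(P,m,60,90,b))
E
python3 cmd.py 550.5,-192.5,44,1
```

```text
avg [ 550.04 -191.11  133.53    1.15] sd [0.1  0.25 0.13 0.02]
[592.9, 149.7, 73.2, 28.2, 28.8, 82.8, 116.0]
[497.9, 164.1, 74.2, 28.0, 28.1, 82.3, 123.0]
550.5,-192.5,44,1 -> [0.04, 0.14, 8.95, 0.15]
```

Both stakes are seated. Third stake.

Request:
{"fn": "arm_command", "kwargs": {
  "series": [50, 0.04, 0.14, 1.5, 0, 50, 0.04, 0.14, 4, 0, 50, 0.04, 0.14, 6.5, 0, 50, 0.04, 0.14, 8.2, 0, 50, 0.04, 0.14, 8.95, 0]
}}

```text
clock: 21.72
eef_pos: [549.1, -193.3, 42.0]
tool_rot: [-3.14, 0.004, 0.018]
force: [-0.6, 0.2, -0.2]
width: 42.6
gripper_force: 0.0
```

Request:
{"fn": "arm_command", "kwargs": {
  "series": [50, 0, 0, 0, 0, 50, 0, 0, 0, 0, 0, 0, 0, 0, 0, 0, 0, 0, 0, 0, 0, 0, 0, 0, 0]
}}

```text
clock: 22.13
eef_pos: [551.6, -193.6, 45.7]
tool_rot: [-3.141, -0.002, 0.018]
force: [-0.6, 2.1, 5.8]
width: 27.0
gripper_force: 59.8
```

Request:
{"fn": "arm_command", "kwargs": {
  "series": [0, 0, 0, 0, 0, 0, 0, 0, -2, 0, 0, 0, 0, -5, 0, 0, 0, 0, -8, 0, 0, 0, 0, -9, 0]
}}

```text
clock: 22.55
eef_pos: [553.0, -195.3, 138.5]
tool_rot: [3.139, -0.007, 0.017]
force: [1.3, -0.1, 0.2]
width: 26.9
gripper_force: 59.0
```

Request:
{"fn": "arm_command", "kwargs": {
  "series": [0, 0.1, -3, 0, 1.2, 0, 0.3, -6.5, 0, 2.8, 0, 0.5, -10, 0, 4.4, 0, 0.7, -13.5, 0, 6, 0, 0.9, -17, 0, 8.2]
}}

```text
clock: 22.97
eef_pos: [556.5, -23.2, 134.3]
tool_rot: [3.141, -0.001, -0.128]
force: [0.6, 0.1, -1.3]
width: 27.1
gripper_force: 59.0
```

Request:
{"fn": "arm_command", "kwargs": {
  "series": [0, 0.3, -2.8, 0, 0, 0, 0.5, -5, 0, 0, 0, 0.6, -7, 0, 0, 0, 0.6, -8, 0, 0, 0, 0.6, -8, 0, 0]
}}

```text
clock: 23.38
eef_pos: [572.7, 57.5, 134.2]
tool_rot: [-3.14, -0.0, -0.122]
force: [0.8, 0.1, -0.4]
width: 26.8
gripper_force: 59.0
```

Request:
{"fn": "arm_command", "kwargs": {
  "series": [0, 0, 0, 0, 0, 0, 0, 0, 0, 0, 0, 0, 0, 0, 0, 0, 0, 0, 0, 0, 0, 0, 0, 0, 0]
}}

```text
clock: 23.8
eef_pos: [572.6, 53.3, 134.2]
tool_rot: [3.141, -0.0, -0.127]
force: [0.6, 0.4, -0.3]
width: 27.5
gripper_force: 59.0
```

```bash
python3 - <<'E'
from h import *
import json
s=avg(4); json.dump([*s],open('c.json','w'))
snap('wrist','w11'); z=load('w11'); P=cloud(z)
for u in(245,252,258):
  q=P[230:300,u]-s[:3]; k=np.argmax(q[:,2]>27.5); print(230+k,q[k-2:k+5:2].round(1).tolist())
z=load('w9');P=cloud(z)
for u in(245,252,258):
  q=P[230:300,u]-[498.64,131.27,133.82]; k=np.argmax(q[:,2]>27.5); print('ref -4.6:',230+k,q[k-2:k+5:2].round(1).tolist())
E
python3 cmd.py 587.6,91.1,84,-7.2
```

```text
avg [572.58  53.72 134.23  -7.26] sd [0.01 0.3  0.01 0.02]
255 [[12.4, 1.0, 26.3], [12.1, 1.0, 27.6], [11.6, 1.0, 28.5], [10.9, 1.1, 28.9]]
242 [[11.7, -2.0, 13.1], [72.5, -8.8, 142.8], [11.3, -1.9, 16.3], [11.4, -1.9, 18.6]]
255 [[11.1, -4.4, 25.3], [11.6, -4.4, 27.9], [10.3, -4.2, 27.2], [9.9, -4.2, 28.1]]
ref -4.6: 247 [[9.3, 1.6, 12.4], [72.5, -8.9, 142.7], [10.1, 1.4, 18.0], [9.5, 1.5, 18.7]]
ref -4.6: 261 [[8.8, -1.5, 25.5], [9.0, -1.5, 27.6], [8.0, -1.4, 27.5], [7.9, -1.4, 28.9]]
ref -4.6: 233 [[9.3, -4.8, -1.8], [72.5, -8.9, 142.7], [9.2, -4.7, 2.7], [8.8, -4.6, 4.2]]
587.6,91.1,84,-7.2 -> [1.02, -3.9, 5.02, -0.06]
```

Request:
{"fn": "arm_command", "kwargs": {
  "series": [0, 0.4, -1.5, 0.3, 0, 0, 0.9, -3, 1, 0, 0, 1.15, -3.9, 2.5, 0, 0, 1.15, -3.9, 4, 0, 0, 1.15, -3.9, 5, 0]
}}

```text
clock: 24.42
eef_pos: [588.5, 92.7, 83.0]
tool_rot: [-3.142, 0.001, -0.124]
force: [-0.3, 0.1, -0.6]
width: 27.7
gripper_force: 59.1
```

Request:
{"fn": "arm_command", "kwargs": {
  "series": [0, 0, 0, 0, 0, 0, 0, 0, 0, 0, 0, 0, 0, 0, 0, 0, 0, 0, 0, 0, 0, 0, 0, 0, 0]
}}

```text
clock: 24.83
eef_pos: [589.5, 91.6, 85.1]
tool_rot: [-3.141, -0.002, -0.126]
force: [0.1, 0.8, -0.2]
width: 26.9
gripper_force: 59.1
```

Request:
{"fn": "arm_command", "kwargs": {
  "series": [0, 0, 0, 0.6, 0, 0, 0, 0, 1.2, 0, 0, 0, 0, 1.8, 0, 0, 0, 0, 2.4, 0, 0, 0, 0, 2.8, 0]
}}

```text
clock: 25.25
eef_pos: [588.5, 91.7, 55.1]
tool_rot: [3.141, 0.001, -0.126]
force: [-0.0, -0.2, -0.2]
width: 27.1
gripper_force: 59.1
```

Request:
{"fn": "arm_command", "kwargs": {
  "series": [0, 0, 0, 0.4, 0, 0, 0, 0, 0.8, 0, 0, 0, 0, 1.1, 0, 0, 0, 0, 1.3, 0, 0, 0, 0, 1.4, 0]
}}

```text
clock: 25.67
eef_pos: [588.8, 91.8, 43.4]
tool_rot: [3.141, 0.0, -0.126]
force: [-4.7, -0.5, 19.2]
width: 27.2
gripper_force: 61.5
```

Request:
{"fn": "arm_command", "kwargs": {
  "series": [0, 0, 0, 0, 0, 45, 0, 0, 0, 0, 45, 0, 0, 0, 0, 45, 0, 0, 0, 0, 45, 0, 0, 0, 0]
}}

```text
clock: 26.08
eef_pos: [588.9, 91.8, 42.1]
tool_rot: [-3.142, 0.0, -0.126]
force: [-0.4, -0.1, -1.1]
width: 38.3
gripper_force: 0.0
```

Request:
{"fn": "arm_command", "kwargs": {
  "series": [45, 0, 0, -1, 0, 45, 0, 0, -3, 0, 45, 0, 0, -6, 0, 45, 0, 0, -9.2, 0, 45, 0, 0, -9.2, 0]
}}

```text
clock: 26.5
eef_pos: [592.9, 92.8, 140.6]
tool_rot: [-3.138, -0.01, -0.126]
force: [0.9, -0.3, 0.6]
width: 38.2
gripper_force: 0.0
```

Request:
{"fn": "arm_command", "kwargs": {
  "series": [50, 0, 0, 0, 0, 50, 0, 0, 0, 0, 50, 0, 0, 0, 0, 50, 0, 0, 0, 0, 50, 0, 0, 0, 0]
}}

```text
clock: 26.92
eef_pos: [588.2, 91.7, 133.2]
tool_rot: [3.141, 0.002, -0.125]
force: [-0.6, 0.0, 0.5]
width: 42.8
gripper_force: 0.0
```

```bash
python3 - <<'E'
from h import *
import json
s=avg(3); json.dump([*s],open('c.json','w'))
E
python3 cmd.py 530,-80,134,1 465.1,-192.9,134,1
```

```text
avg [588.34  91.72 133.31  -7.19] sd [0.11 0.03 0.11 0.  ]
530,-80,134,1 -> [-3.64, 17.77, -0.07, -8.19]
465.1,-192.9,134,1 -> [-6.69, 11.17, 0.0, 0.0]
```

Fourth stake.

Request:
{"fn": "arm_command", "kwargs": {
  "series": [50, -0.7, 3.3, 0, -1.7, 50, -1.5, 7, 0, -3.4, 50, -2.3, 10.7, 0, -5.1, 50, -3, 14.4, 0, -6.8, 50, -3.64, 17.77, 0, -8.19]
}}

```text
clock: 27.43
eef_pos: [529.3, -82.0, 133.9]
tool_rot: [3.141, 0.001, 0.018]
force: [0.2, -0.8, -0.2]
width: 42.6
gripper_force: 0.0
```

Request:
{"fn": "arm_command", "kwargs": {
  "series": [50, -1.9, 3.1, 0, 0, 50, -3.8, 6.2, 0, 0, 50, -5.6, 9.3, 0, 0, 50, -6.69, 11.17, 0, 0, 50, -6.69, 11.17, 0, 0]
}}

```text
clock: 27.85
eef_pos: [461.7, -198.5, 133.7]
tool_rot: [3.139, 0.004, 0.009]
force: [-0.7, -0.3, 0.8]
width: 43.0
gripper_force: 0.0
```

Request:
{"fn": "arm_command", "kwargs": {
  "series": [50, 0, 0, 0, 0, 50, 0, 0, 0, 0, 50, 0, 0, 0, 0, 50, 0, 0, 0, 0, 50, 0, 0, 0, 0]
}}

```text
clock: 28.27
eef_pos: [466.2, -191.6, 134.2]
tool_rot: [-3.141, -0.0, 0.02]
force: [0.6, -0.7, -0.3]
width: 42.3
gripper_force: 0.0
```

```bash
python3 - <<'E'
from h import *
import json
s=avg(3); json.dump([*s],open('c.json','w'))
snap('wrist','w12');P=cloud(load('w12'));m=np.ones(P.shape[:2],bool)
print('handle',rect(P,m,69,82,(456,556,-157,-97)))
snap('top','t12');P=cloud(load('t12'));m=np.ones(P.shape[:2],bool)
for b in[(570,620,125,185),(475,525,135,190),(562,612,65,115)]: print(rect(P,m,60,90,b))
print(rect(P,m,63,88,(440,490,-220,-165)))
E
python3 cmd.py 465.1,-192.9,44,1
```

```text
avg [ 466.08 -191.83  134.19    1.1 ] sd [0.11 0.17 0.01 0.02]
handle [505.8, -126.0, 75.7, 15.0, 63.7, 89.8, 2358.0]
[592.6, 149.9, 72.8, 28.7, 28.9, 79.9, 122.0]
[497.5, 163.9, 74.4, 28.5, 27.7, 81.7, 124.0]
[583.7, 90.3, 73.0, 28.6, 28.7, 78.9, 119.0]
[456.0, -192.5, 76.9, 27.2, 20.5, 89.6, 93.0]
465.1,-192.9,44,1 -> [-0.1, 0.1, 9.02, 0.1]
```

Request:
{"fn": "arm_command", "kwargs": {
  "series": [50, -0.1, 0.1, 1.5, 0, 50, -0.1, 0.1, 4, 0, 50, -0.1, 0.1, 6.5, 0, 50, -0.1, 0.1, 8.2, 0, 50, -0.1, 0.1, 9.0, 0]
}}

```text
clock: 28.88
eef_pos: [463.4, -193.3, 42.2]
tool_rot: [-3.141, 0.003, 0.018]
force: [-0.3, 0.9, -0.1]
width: 42.5
gripper_force: 0.0
```

Request:
{"fn": "arm_command", "kwargs": {
  "series": [50, 0, 0, 0, 0, 50, 0, 0, 0, 0, 0, 0, 0, 0, 0, 0, 0, 0, 0, 0, 0, 0, 0, 0, 0]
}}

```text
clock: 29.3
eef_pos: [465.5, -194.0, 45.3]
tool_rot: [3.141, -0.002, 0.017]
force: [1.3, 0.2, 3.3]
width: 27.2
gripper_force: 59.9
```

Request:
{"fn": "arm_command", "kwargs": {
  "series": [0, 0, 0, 0, 0, 0, 0, 0, -2, 0, 0, 0, 0, -5, 0, 0, 0, 0, -8, 0, 0, 0, 0, -9, 0]
}}

```text
clock: 29.72
eef_pos: [466.4, -194.5, 137.8]
tool_rot: [3.139, -0.005, 0.017]
force: [1.1, 0.3, -0.5]
width: 27.1
gripper_force: 59.7
```

Request:
{"fn": "arm_command", "kwargs": {
  "series": [0, 0.1, -3, 0, 1.2, 0, 0.3, -6.5, 0, 2.8, 0, 0.5, -10, 0, 4.4, 0, 0.7, -13.5, 0, 6, 0, 0.9, -17, 0, 8.2]
}}

```text
clock: 30.13
eef_pos: [470.3, -22.5, 134.2]
tool_rot: [3.141, -0.0, -0.128]
force: [0.4, -0.0, 0.0]
width: 26.8
gripper_force: 59.7
```

Request:
{"fn": "arm_command", "kwargs": {
  "series": [0, 0.3, -2.8, 0, 0, 0, 0.5, -5.5, 0, 0, 0, 0.6, -8, 0, 0, 0, 0.6, -9, 0, 0, 0, 0.6, -9, 0, 0]
}}

```text
clock: 30.55
eef_pos: [488.0, 67.7, 134.1]
tool_rot: [-3.14, -0.0, -0.121]
force: [0.4, -0.5, 0.3]
width: 27.1
gripper_force: 59.7
```

Request:
{"fn": "arm_command", "kwargs": {
  "series": [0, 0, 0, 0, 0, 0, 0, 0, 0, 0, 0, 0, 0, 0, 0, 0, 0, 0, 0, 0, 0, 0, 0, 0, 0]
}}

```text
clock: 30.97
eef_pos: [487.8, 63.6, 134.2]
tool_rot: [3.141, 0.0, -0.128]
force: [-0.3, 0.3, -1.0]
width: 27.3
gripper_force: 59.7
```

```bash
python3 - <<'E'
from h import *
import json
s=avg(4); json.dump([*s],open('c.json','w'))
snap('wrist','w13'); z=load('w13'); P=cloud(z)
for u in(240,245,252,258,264):
  q=P[230:300,u]-s[:3]; k=np.argmax((q[:,2]>27.5)&(q[:,0]<30)); print(230+k,q[k-2:k+5:2].round(1).tolist())
E
python3 cmd.py 492.4,103.1,84,-7.2
```

```text
avg [487.84  64.01 134.22  -7.28] sd [0.03 0.28 0.01 0.02]
256 [[12.1, 3.1, 26.2], [12.4, 3.0, 28.5], [11.6, 3.1, 28.7], [10.8, 3.2, 28.8]]
258 [[11.6, 1.1, 27.4], [11.3, 1.1, 28.6], [10.5, 1.2, 28.8], [9.3, 1.3, 28.4]]
256 [[12.0, -1.9, 27.2], [11.4, -1.8, 27.8], [10.9, -1.8, 28.6], [9.8, -1.7, 28.3]]
257 [[11.4, -4.4, 27.5], [10.9, -4.3, 28.2], [10.3, -4.2, 28.8], [9.4, -4.1, 28.9]]
256 [[11.2, -6.9, 26.9], [10.6, -6.8, 27.5], [10.2, -6.7, 28.4], [9.3, -6.6, 28.5]]
492.4,103.1,84,-7.2 -> [-0.04, -3.94, 5.02, -0.08]
```

Request:
{"fn": "arm_command", "kwargs": {
  "series": [0, 0.1, -1.5, 0.3, 0, 0, 0.16, -3, 1, 0, 0, 0.16, -3.94, 2.5, 0, 0, 0.16, -3.94, 4, 0, 0, 0.16, -3.94, 5, 0]
}}

```text
clock: 31.58
eef_pos: [494.1, 104.5, 83.2]
tool_rot: [-3.142, 0.001, -0.124]
force: [1.2, 0.2, -0.7]
width: 27.1
gripper_force: 59.6
```

Request:
{"fn": "arm_command", "kwargs": {
  "series": [0, 0, 0, 0, 0, 0, 0, 0, 0, 0, 0, 0, 0, 0, 0, 0, 0, 0, 0, 0, 0, 0, 0, 0, 0]
}}

```text
clock: 32.0
eef_pos: [494.9, 103.5, 84.9]
tool_rot: [-3.141, -0.001, -0.126]
force: [0.0, 0.0, 0.3]
width: 27.2
gripper_force: 59.6
```

Request:
{"fn": "arm_command", "kwargs": {
  "series": [0, 0, 0, 0.6, 0, 0, 0, 0, 1.2, 0, 0, 0, 0, 1.8, 0, 0, 0, 0, 2.4, 0, 0, 0, 0, 2.8, 0]
}}

```text
clock: 32.42
eef_pos: [493.9, 103.6, 55.1]
tool_rot: [3.141, 0.001, -0.126]
force: [0.2, 0.3, -0.3]
width: 27.2
gripper_force: 59.8
```

Request:
{"fn": "arm_command", "kwargs": {
  "series": [0, 0, 0, 0.4, 0, 0, 0, 0, 0.8, 0, 0, 0, 0, 1.1, 0, 0, 0, 0, 1.3, 0, 0, 0, 0, 1.4, 0]
}}

```text
clock: 32.83
eef_pos: [494.7, 103.5, 42.8]
tool_rot: [3.141, -0.001, -0.126]
force: [-2.8, -0.7, 18.4]
width: 27.2
gripper_force: 61.4
```

Request:
{"fn": "arm_command", "kwargs": {
  "series": [0, 0, 0, 0, 0, 45, 0, 0, 0, 0, 45, 0, 0, 0, 0, 45, 0, 0, 0, 0, 45, 0, 0, 0, 0]
}}

```text
clock: 33.25
eef_pos: [494.4, 103.8, 42.1]
tool_rot: [-3.141, -0.0, -0.126]
force: [-0.2, 0.2, 0.1]
width: 38.2
gripper_force: 0.0
```

Request:
{"fn": "arm_command", "kwargs": {
  "series": [45, 0, 0, -1, 0, 45, 0, 0, -3, 0, 45, 0, 0, -6.5, 0, 45, 0, 0, -10.3, 0, 45, 0, 0, -14, 0]
}}

```text
clock: 33.67
eef_pos: [493.8, 103.7, 184.2]
tool_rot: [3.141, 0.001, -0.125]
force: [0.5, 0.2, 0.4]
width: 38.4
gripper_force: 0.0
```

Request:
{"fn": "arm_command", "kwargs": {
  "series": [100, 0, 3.5, -1, -1.8, 100, 0, 7, -2, -3.6, 100, 0, 10.7, -3, -5.4, 100, 0, 14.4, -4, -7.2, 100, 0, 18, -5, -8.3]
}}

```text
clock: 34.08
eef_pos: [471.1, -76.6, 233.5]
tool_rot: [3.141, -0.001, 0.021]
force: [0.8, -1.2, 0.6]
width: 85.7
gripper_force: 0.0
```

Request:
{"fn": "arm_command", "kwargs": {
  "series": [100, 0.4, 4, 0, 0, 100, 0.8, 8, 0, 0, 100, 1.2, 12, 0, 0, 100, 1.6, 16, 0, 0, 100, 1.6, 18, 0, 0]
}}

```text
clock: 34.5
eef_pos: [490.8, -260.7, 232.9]
tool_rot: [3.138, -0.001, 0.013]
force: [1.1, -0.4, -0.4]
width: 85.6
gripper_force: 0.0
```

Request:
{"fn": "arm_command", "kwargs": {
  "series": [100, 0, 0, 0, 0, 100, 0, 0, 0, 0, 100, 0, 0, 0, 0, 100, 0, 0, 0, 0, 100, 0, 0, 0, 0]
}}

```text
clock: 34.92
eef_pos: [491.5, -252.8, 232.5]
tool_rot: [-3.141, -0.0, 0.022]
force: [-0.4, 0.6, 0.1]
width: 84.9
gripper_force: 0.0
```

```bash
python3 - <<'E'
from h import *
import json
s=avg(3); json.dump([*s],open('c.json','w'))
snap('wrist','w14');snap('top','t14')
P=cloud(load('t14'));m=np.ones(P.shape[:2],bool)
for b in[(570,620,125,185),(475,525,135,190),(562,612,65,115),(467,517,77,130)]: print(rect(P,m,60,90,b))
seetray(load('w14'))
P=cloud(load('w14'));m=np.ones(P.shape[:2],bool)
print('block',rect(P,m,16.5,24,(500,680,-430,-260)))
print('base',rect(P,m,18.5,25,(300,520,-430,-280)))
print('pocket',rect(P,m,11.5,17,(320,470,-420,-300)))
cv2.imwrite('pics/w14b.png',cv2.resize(cv2.imread('pics/w14.png'),(800,600),interpolation=3))
E
```

```text
avg [ 491.5  -253.05  232.47    1.23] sd [0.02 0.23 0.04 0.02]
[592.2, 149.8, 73.0, 28.1, 28.2, 84.2, 120.0]
[497.6, 164.0, 74.3, 27.3, 28.1, 83.3, 123.0]
[584.0, 90.1, 72.9, 28.3, 28.8, 82.1, 119.0]
[489.5, 101.7, 75.1, 27.6, 28.2, 81.2, 119.0]
handle [505.3, -126.4, 75.5, 15.2, 63.9, 88.9, 1092.0]
stake -42 66 None
stake -42 -66 None
stake 0 66 None
stake 0 -66 None
stake 42 66 None
stake 42 -66 None
block [570.1, -377.8, 20.2, 88.3, 56.4, 1.3, 4249.0]
base [407.3, -358.7, 21.3, 91.2, 172.6, 82.1, 5621.0]
pocket [386.0, -357.1, 14.4, 58.0, 92.2, 82.3, 2667.0]
```

View pics/w14b.png

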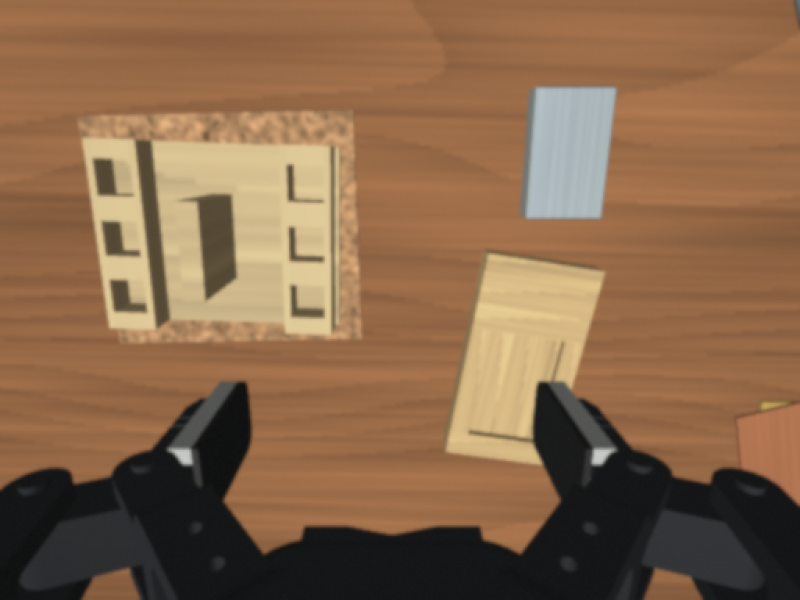

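The block has been knocked: it now sits at (570,-378), px (570,152). The tray is empty and still centred, and all 4 stakes are home. Next I grip the block across its 56 mm.

```bash
python3 cmd.py 570,-377.8,100,1.3 570,-377.8,3,1.3
```

```text
570,-377.8,100,1.3 -> [7.58, 12.64, 13.25, -0.07]
570,-377.8,3,1.3 -> [0.0, -0.0, 9.7, -0.0]
```

Request:
{"fn": "arm_command", "kwargs": {
  "series": [100, 1.5, 2.5, 2.5, 0, 100, 3.2, 5.3, 5, 0, 100, 5, 8.2, 7.5, 0, 100, 6.6, 11, 10, 0, 100, 7.58, 12.64, 12.3, 0]
}}

```text
clock: 35.53
eef_pos: [570.4, -382.9, 107.5]
tool_rot: [3.139, -0.001, 0.017]
force: [-0.0, -1.0, -0.4]
width: 85.7
gripper_force: 0.0
```

Request:
{"fn": "arm_command", "kwargs": {
  "series": [100, 0, 0, 1, 0, 100, 0, 0, 1, 0, 100, 0, 0, 1, 0, 100, 0, 0, 1, 0, 100, 0, 0, 1, 0]
}}

```text
clock: 35.95
eef_pos: [570.4, -378.7, 101.2]
tool_rot: [3.141, -0.002, 0.02]
force: [0.5, 0.8, 0.6]
width: 85.6
gripper_force: 0.0
```

```bash
python3 - <<'E'
from h import *
import json
s=avg(3); json.dump([*s],open('c.json','w'))
snap('wrist','w15'); P=cloud(load('w15'));m=np.ones(P.shape[:2],bool)
print('block',rect(P,m,16.5,24,(500,680,-430,-320)))
E
python3 cmd.py 570,-377.8,3,1.3
```

```text
avg [ 570.32 -378.89  101.16    1.16] sd [0.07 0.18 0.07 0.01]
block [570.5, -378.2, 20.1, 89.6, 56.1, 1.3, 8111.0]
570,-377.8,3,1.3 -> [-0.03, -0.11, 9.82, -0.14]
```

View pics/w15.png

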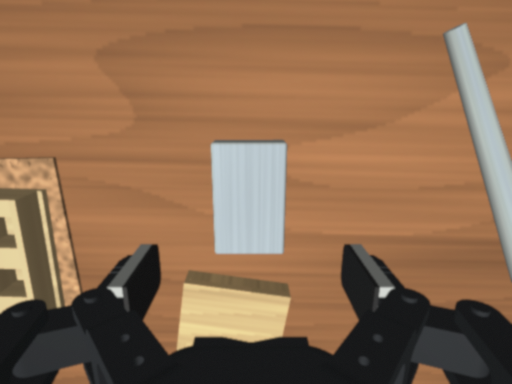

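The block at (250,197) is centred between the fingers. I descend and grip.

Request:
{"fn": "arm_command", "kwargs": {
  "series": [100, 0, -0.07, 2.5, 0, 100, 0, -0.07, 5, 0, 100, 0, -0.07, 7.5, 0, 100, 0, -0.07, 9, 0, 100, 0, -0.07, 9.8, 0]
}}

```text
clock: 36.52
eef_pos: [568.3, -377.9, -0.7]
tool_rot: [-3.14, 0.002, 0.019]
force: [-0.6, -0.0, -0.4]
width: 85.5
gripper_force: 0.0
```

Request:
{"fn": "arm_command", "kwargs": {
  "series": [100, 0, 0, 0, 0, 100, 0, 0, 0, 0, 0, 0, 0, 0, 0, 0, 0, 0, 0, 0, 0, 0, 0, 0, 0]
}}

```text
clock: 36.93
eef_pos: [570.4, -378.8, 3.2]
tool_rot: [3.141, -0.002, 0.019]
force: [-1.6, 0.3, -2.9]
width: 54.4
gripper_force: 65.6
```

Request:
{"fn": "arm_command", "kwargs": {
  "series": [0, 0, 0, 0, 0, 0, 0, 0, 0, 0, 0, 0, 0, -0.5, 0, 0, 0, 0, -1.2, 0, 0, 0, 0, -2, 0]
}}

```text
clock: 37.35
eef_pos: [568.3, -378.3, 20.8]
tool_rot: [-3.14, 0.002, 0.019]
force: [0.5, -0.9, -7.6]
width: 54.8
gripper_force: 65.4
```

```bash
python3 - <<'E'
from h import *
st()
E
```

```text
{'clock': 37.35, 'qpos': [0.647, 0.933, -0.181, 1.546, 0.23, 0.686, -1.193], 'eef_pos': [568.321, -378.301, 20.809], 'tool_rot': [-3.14, 0.002, 0.019], 'force': [0.513, -0.937, -7.553], 'width': 54.81, 'gripper_force': 65.381}
```

Request:
{"fn": "arm_command", "kwargs": {
  "series": [0, 0, 0, -0.8, 0, 0, 0, 0, -2.2, 0, 0, 0, 0, -3.8, 0, 0, 0, 0, -5, 0, 0, 0, 0, -5.5, 0]
}}

```text
clock: 37.77
eef_pos: [570.9, -379.6, 79.3]
tool_rot: [3.139, -0.004, 0.019]
force: [0.2, -0.3, -6.2]
width: 54.2
gripper_force: 65.5
```

Request:
{"fn": "arm_command", "kwargs": {
  "series": [0, -1.5, -0.2, 0, 1, 0, -4.3, -0.6, 0, 2.5, 0, -7.5, -1, 0, 4.5, 0, -10.7, -1.5, 0, 6.5, 0, -13.5, -1.9, 0, 8.9]
}}

```text
clock: 38.18
eef_pos: [431.6, -361.9, 76.5]
tool_rot: [-3.142, 0.001, -0.138]
force: [-1.1, -0.4, -6.5]
width: 54.3
gripper_force: 65.4
```

Request:
{"fn": "arm_command", "kwargs": {
  "series": [0, -2, 0, 0, 0, 0, -3.5, 0, 0, 0, 0, -4.5, 0, 0, 0, 0, -4.5, 0, 0, 0, 0, -4.5, 0, 0, 0]
}}

```text
clock: 38.6
eef_pos: [390.5, -356.7, 76.6]
tool_rot: [3.141, -0.002, -0.136]
force: [1.3, -0.9, -6.3]
width: 54.3
gripper_force: 65.4
```

Request:
{"fn": "arm_command", "kwargs": {
  "series": [0, 0, 0, 0, 0, 0, 0, 0, 0, 0, 0, 0, 0, 0, 0, 0, 0, 0, 0, 0, 0, 0, 0, 0, 0]
}}

```text
clock: 39.02
eef_pos: [390.0, -356.1, 76.1]
tool_rot: [-3.142, -0.0, -0.136]
force: [-0.1, -0.3, -7.2]
width: 54.4
gripper_force: 65.4
```

```bash
python3 - <<'E'
from h import *
import json
s=avg(3); json.dump([*s],open('c.json','w'))
snap('wrist','w16'); P=cloud(load('w16'));m=np.ones(P.shape[:2],bool)
print('block',rect(P,m,s[2]+8,s[2]+22,(330,470,-410,-315)))
snap('top','t16');P=cloud(load('t16'));m=np.ones(P.shape[:2],bool)
print('base vis',rect(P,m,18.5,25,(300,520,-430,-280)))
E
python3 cmd.py 387.2,-356.6,28,-7.7
```

```text
avg [ 389.83 -356.13   76.1    -7.79] sd [0.12 0.01 0.01 0.01]
block [391.6, -356.6, 93.0, 82.0, 86.7, 82.4, 21314.0]
base vis [404.7, -360.1, 21.1, 92.1, 172.2, 82.1, 994.0]
387.2,-356.6,28,-7.7 -> [-0.25, 0.08, 4.81, -0.09]
```

View pics/w16.png

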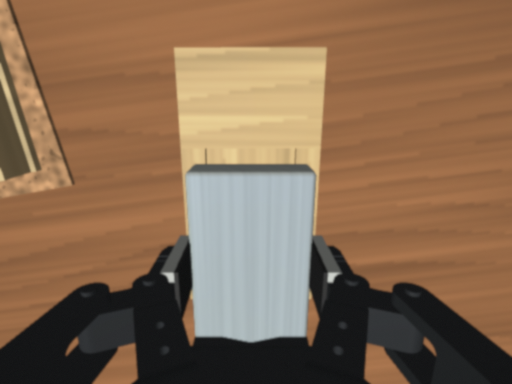

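The block hangs aligned over the base. Its far top edge is at row 166 (cols 186–316), and the pocket's far edge is near row 149 (cols 206–296). Now to compare those in world coordinates.

```bash
python3 - <<'E'
from h import *
z=load('w16');w=np.radians(-7.75);X=np.array([np.cos(w),np.sin(w)]);Y=np.array([np.sin(w),-np.cos(w)]);T=np.array([389.83,-356.13])
g=lambda u,v,Z:w3(z,u,v,Z)[:2]-T
for n,l,Z in[('block far top',[(186,167),(316,167)],93.1),('base far top',[(175,48),(327,48)],21),('pocket far',[(206,150),(296,150)],21)]:
    a,b=[g(*p,Z) for p in l]; print(n,'x',(a@X).round(1),(b@X).round(1),'y',(a@Y).round(1),(b@Y).round(1))
P=cloud(z)
for u in(220,250,280):
    q=P[150:185,u]; r=[(i+150,((p[:2]-T)@X).round(1),p[2].round(1)) for i,p in enumerate(q)]; print([x for x in r if x[2]>60][:4])
cv2.imwrite('pics/c16.png',cv2.resize(cv2.imread('pics/w16.png')[130:190,170:330],None,fx=5,fy=5,interpolation=3))
E
```

```text
block far top x 46.8 46.8 y -26.7 27.5
base far top x 103.3 103.3 y -44.3 45.3
pocket far x 43.0 43.0 y -28.5 29.6
[(164, np.float64(44.9), np.float64(76.6)), (165, np.float64(44.7), np.float64(78.1)), (166, np.float64(44.8), np.float64(81.2)), (167, np.float64(44.9), np.float64(83.7))]
[(164, np.float64(44.7), np.float64(76.1)), (165, np.float64(45.0), np.float64(79.6)), (166, np.float64(44.8), np.float64(80.8)), (167, np.float64(44.9), np.float64(83.8))]
[(164, np.float64(44.9), np.float64(76.7)), (165, np.float64(44.8), np.float64(78.9)), (166, np.float64(44.9), np.float64(81.6)), (167, np.float64(44.8), np.float64(83.1))]
```

View pics/c16.png

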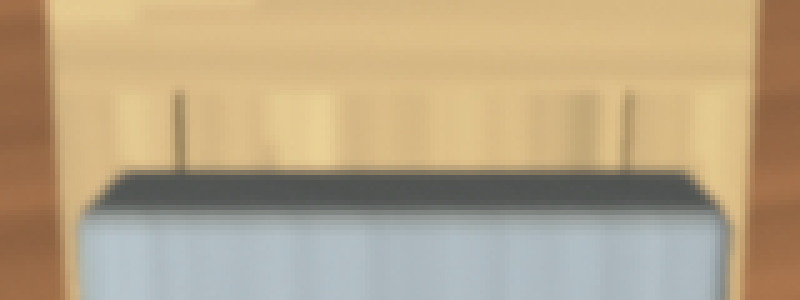

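The pocket lies 2.4 mm toward -x of the block, with y matched. I shift and lower.

Request:
{"fn": "arm_command", "kwargs": {
  "series": [0, -0.24, 0.02, 0.8, 0, 0, -0.24, 0.02, 2, 0, 0, -0.24, 0.02, 3.2, 0, 0, -0.24, 0.02, 4.1, 0, 0, -0.24, 0.02, 4.5, 0]
}}

```text
clock: 39.63
eef_pos: [386.3, -355.5, 29.6]
tool_rot: [-3.14, 0.002, -0.136]
force: [0.0, 0.1, -6.6]
width: 54.4
gripper_force: 65.3
```

Request:
{"fn": "arm_command", "kwargs": {
  "series": [0, 0, 0, 0, 0, 0, 0, 0, 0, 0, 0, 0, 0, 0, 0, 0, 0, 0, 0, 0, 0, 0, 0, 0.2, 0]
}}

```text
clock: 40.05
eef_pos: [387.6, -356.5, 29.9]
tool_rot: [3.141, -0.002, -0.136]
force: [-0.3, 0.4, -6.4]
width: 54.5
gripper_force: 65.4
```

Request:
{"fn": "arm_command", "kwargs": {
  "series": [0, 0, 0, 0.2, 0, 0, 0, 0, 0.4, 0, 0, 0, 0, 0.6, 0, 0, 0, 0, 0.8, 0, 0, 0, 0, 0.8, 0]
}}

```text
clock: 40.47
eef_pos: [386.9, -355.9, 20.7]
tool_rot: [-3.141, 0.001, -0.136]
force: [-0.3, 0.5, -7.0]
width: 54.5
gripper_force: 65.4
```

```bash
python3 - <<'E'
from h import *
st(); avg(3)
E
```

```text
{'clock': 40.467, 'qpos': [0.766, 0.789, -0.115, 2.008, 0.234, 0.358, -1.242], 'eef_pos': [386.89, -355.855, 20.726], 'tool_rot': [-3.141, 0.001, -0.136], 'force': [-0.266, 0.507, -6.971], 'width': 54.471, 'gripper_force': 65.398}
avg [ 386.97 -355.91   20.88   -7.8 ] sd [0.06 0.05 0.12 0.  ]
```

No contact at 20.8 mm, so the block bottom is about 17.5 mm, inside the pocket. Lower 3 mm more, release, rise.

Request:
{"fn": "arm_command", "kwargs": {
  "series": [0, 0, 0, 0.1, 0, 0, 0, 0, 0.2, 0, 0, 0, 0, 0.3, 0, 0, 0, 0, 0.35, 0, 0, 0, 0, 0.35, 0]
}}

```text
clock: 40.98
eef_pos: [387.1, -356.0, 17.6]
tool_rot: [-3.141, 0.0, -0.136]
force: [-0.6, 0.3, -6.7]
width: 54.3
gripper_force: 65.4
```

Request:
{"fn": "arm_command", "kwargs": {
  "series": [100, 0, 0, 0, 0, 100, 0, 0, 0, 0, 100, 0, 0, 0, 0, 100, 0, 0, 0, 0, 100, 0, 0, 0, 0]
}}

```text
clock: 41.4
eef_pos: [387.4, -356.3, 18.1]
tool_rot: [3.141, -0.001, -0.136]
force: [-0.0, 0.6, 0.3]
width: 85.6
gripper_force: 0.0
```

Request:
{"fn": "arm_command", "kwargs": {
  "series": [100, 0, 0, -1, 0, 100, 0, 0, -3, 0, 100, 0, 0, -6.5, 0, 100, 0, 0, -10, 0, 100, 0, 0, -13, 0]
}}

```text
clock: 41.82
eef_pos: [387.2, -356.1, 150.4]
tool_rot: [3.141, -0.001, -0.136]
force: [0.4, -0.8, 0.4]
width: 85.3
gripper_force: 0.0
```

Request:
{"fn": "arm_command", "kwargs": {
  "series": [100, 0, -2, -3.5, 0, 100, 0, -4, -7, 0, 100, 0, -6, -10, 0, 100, 0, -6, -10, 0, 100, 0, -6, -10, 0]
}}

```text
clock: 42.23
eef_pos: [396.4, -296.2, 250.3]
tool_rot: [3.139, -0.004, -0.134]
force: [-0.5, 0.3, -0.9]
width: 85.4
gripper_force: 0.0
```

```bash
python3 - <<'E'
from h import *
avg(3)
snap('wrist','w17');P=cloud(load('w17'));m=np.ones(P.shape[:2],bool)
print('block',rect(P,m,24,32,(300,480,-430,-280)))
print('base',rect(P,m,17,40,(300,520,-430,-280)))
k=(P[...,2]>24)&(P[...,2]<40)&(abs(P[...,0]-387)<40)&(abs(P[...,1]+356)<24);q=P[k];A=np.c_[q[:,:2]-[387,-356],np.ones(len(q))];print('plane',np.linalg.lstsq(A,q[:,2],rcond=None)[0].round(4))
seetray(load('w17'))
snap('top','t17');P=cloud(load('t17'));m=np.ones(P.shape[:2],bool)
for b in[(570,620,125,185),(475,525,135,190),(562,612,65,115),(467,517,77,130)]: print(rect(P,m,60,90,b))
cv2.imwrite('pics/t17b.png',cv2.resize(cv2.imread('pics/t17.png'),(800,600),interpolation=3))
E
```

```text
avg [ 395.38 -296.62  248.84   -7.76] sd [0.81 0.31 1.09 0.07]
block [408.1, -330.9, 27.5, 0.2, 20.8, 82.3, 19.0]
base [406.9, -358.8, 25.6, 90.3, 173.1, 82.4, 10730.0]
plane [-1.30000e-03 -2.50000e-03  3.42739e+01]
handle [505.2, -126.1, 75.3, 16.1, 64.1, 89.4, 1282.0]
stake -42 66 None
stake -42 -66 None
stake 0 66 None
stake 0 -66 None
stake 42 66 None
stake 42 -66 None
[592.2, 150.1, 73.1, 28.2, 29.2, 82.4, 121.0]
[497.9, 164.0, 74.4, 28.4, 28.5, 82.6, 126.0]
[583.5, 90.1, 73.2, 27.7, 28.6, 82.8, 119.0]
[489.8, 101.5, 74.2, 27.5, 29.2, 82.4, 125.0]
```

View pics/w17.png

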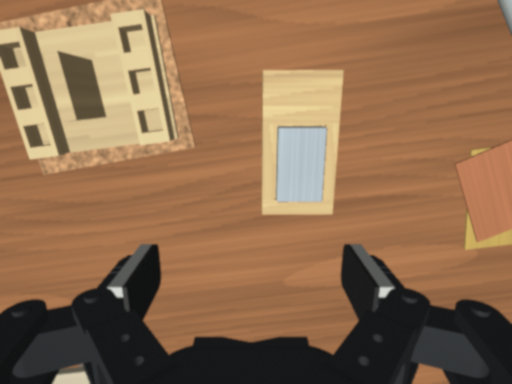

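The block is flat in the pocket: its top is level at 34.3 mm, at px (302,164). The tray is centred, the 4 stakes are seated, and the arm is clear. Handing in.

```bash
python3 -c "
from cell import workorder
print(workorder.finish_job())"
```

```text
the job is handed in; nothing more can be done
None
```

I handed the job in: my last measurements showed the empty tray about 2 mm off the mat's middle, all four stakes that were present home in the holder, and the bench block flat in the pocket, but `finish_job()` returned no verdict.

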